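# Strip the guide-roller rings and sweep up

### The arm

A 7-joint arm with a two-finger parallel gripper is mounted at the origin on the work surface. World frame = base frame: x ahead of the robot, y to its left, z up, the work surface at z = 0. Lengths are in m, angles in rad, forces in N, time in s.
With the tool pointing down it reaches from about 0.4 to 0.85 m from the base axis. Payload 10.4 kg.
Tool frame: the origin (TCP) lies midway between the tips of the shut fingers; the grasp point (between the pads) lies 19 mm behind it; z points along the fingers, y is the direction in which the jaws open and shut (so a half turn about z gives the same grasp; the last joint's range is limited). The gripper opens to 87 mm and grips with 3 to 60 N. Pads are 19 mm wide; open, the fingers measure 117 mm over their backs; the gripper's body (75 mm by 190 mm) begins 51 mm behind the grasp point.
Start: joints at [1.103, 0.332, -0.065, 1.46, 0.022, 1.35, -0.088], TCP at [0.269, -0.564, 0.185] pointing down, gripper open.
Joint ranges: [-2.6, 2.6], [-0.5, 2.12], [-1.47, 1.34], [0.16, 2.42], [-1.27, 4.41], [0.06, 2.06], [-2.6, 2.6]. Speed limits (rad/s): [2.22, 2.22, 2.79, 2.79, 3.14, 3.14, 3.14].

### API

Orientations are given as a unit quaternion [x, y, z, w].
In Python, from bench import r gives the robot as it stands.
- The arm moves only by the tool step_arm, never from a script. Its argument "increments" is a list of rows, each a list of 2 entries, a list of its own where there are three numbers: the shift along the tool's x, y, z in m, then the turn, a rotation vector about the tool's x, y, z in rad. A call has 1 to 5 rows; each row is the pose to reach, as a shift and turn from the pose measured when the call began, along the tool's axes at that moment; what a row does not reach only later rows make up. A row lasts 1/10 s, in which the tool goes at most 50 mm and 8.59 degrees, less where a joint would pass 70% of its speed; a pose out of reach is approached as far as the arm can. A call with a gripper value outside its range is refused whole. "hand" is the closure, from -1 (fully open) to 1 (shut), so that 0 is half open, set as the call begins (left out, the last holds). The fingers move at their own pace and stop on an object; "grip_force" is the grip in N (left out, the last holds). Time passes only in rows, so rows that repeat a pose let the fingers close. It gives the time, the measured TCP pose, the force and the opening at its end, in the units of the state.
- r.read_state(): the state, without advancing time (a new reading comes with each control period).
- r.camera(name): name is "scene" or "top" or "wrist"; returns a dict with "pixels" (400x640x3 uint8, blue, green, red), "camera_matrix" (3x3 intrinsics, pixels), "extrinsics" (4x4, takes a point from camera to world coordinates). Camera axes: x right, y up, looking along -z (the intrinsics and any distortion apply to the point x, -y, -z); pixel columns grow to the right and rows downward; lengths in m; the calibration is good to about 2 mm. A picture is of the moment at which its call begins. There is no depth.
- r.close_job(): hands the job in, once; it reports no verdict.
The state is a dict: "time": time; "joint_positions": joint angles; "joint_vel": joint speeds; "joint_torque": joint torques, N m; "ee_pos": TCP position; "eef_rot": TCP orientation; "ft_force": force on the tool from outside, world axes, zero at the start; "torque": the same for the moment, N m; "width": finger opening in m.
Only numpy, scipy, OpenCV 4.12 (cv2) and the standard library are available. Lean on these libraries where they do the work, as an engineer would, in place of code of your own. Each camera call takes 0.05 s, during which the arm holds its last target.

### The job

The guide rollers on this roll-cutting bench are due to be changed: with the hooked pick from the tool mat, draw the spring retaining ring by its pull loop out of the groove of every roller spindle that still has one. Then use the hand sweep to sweep the rings and all the loose core plugs off the bench into the dustpan, and leave both tools back on the tool mat, the pick lying and the sweep standing upright. Keep the fingers off the rings and plugs, don't knock rings off with the sweep, and leave the other things on the bench where they are.

Things in the scene. Friction and masses are not known exactly. Their poses are not given: they have to be found in the camera images.
- rail: guide-roller rail, fixed: an aluminium profile 50 (x) x 290 (y) x 30 mm and on it three black guide rollers (44 mm across, tops 46 mm above the bench) in a row along y, 90 mm apart, each on an upright spindle 32 mm across, top at 75 mm. Origin under the profile's centre; x points away from the robot's side, so the profile's near face is at its x = -25 mm
- spindle0 (a point): point on the upright axis of the left-hand (+y) roller spindle, 61.5 mm above the bench, in the middle of its ring groove (7 mm tall, from 58 to 65 mm above the bench; 22 mm across inside, spindle 32 mm across above and below it)
- spindle1 (a point): point on the upright axis of the middle roller spindle, 61.5 mm above the bench, in the middle of its ring groove (7 mm tall, from 58 to 65 mm above the bench; 22 mm across inside, spindle 32 mm across above and below it)
- spindle2 (a point): point on the upright axis of the right-hand (-y) roller spindle, 61.5 mm above the bench, in the middle of its ring groove (7 mm tall, from 58 to 65 mm above the bench; 22 mm across inside, spindle 32 mm across above and below it)
- ring0: spring retaining ring in spindle0's groove (None if absent), of level 5 mm dark steel wire: two sprung arms clasp the spindle like a C; opposite the C's gap a closed pull loop stands out. Origin on the C's axis, mid-wire; x axis points through the loop, whose end is at x = 39 mm. Window between spindle and loop: x = 16 to 34 mm, 13 mm wide, open below, with the roller's top 12 mm under the wire
- ring1: the same for spindle1 (None if absent). Pulled steadily along its x axis by the loop, with some 8 to 15 N, the arms spread and a ring springs off after about 10 mm; its loop then droops, and unless drawn on briskly, well clear of the rail, it may stay hanging on the spindle or leaning on the rail
- ring2: the same for spindle2 (None if absent); at the start each ring's x axis points away from the rail towards the robot's side, within about 0.6 rad
- pick_grip (a point): hooked pick, middle of its handle (half-way up): wooden handle 100 x 20 mm, 30 mm tall, lying on the tool mat; x axis points along the steel shank to the hook, z up. The cranked shank (6 mm thick) runs 32 mm above the handle's underside to 105 mm ahead of the handle's middle, where it turns straight down
- pick_tip (a point): lower end of the pick's hook: a round 5 mm prong pointing straight down, its end 105 mm ahead (pick's x) of pick_grip and 11 mm lower, 4 mm above the handle's underside; 25 mm of free prong below the shank
- sweep_grip (a point): hand sweep, point in its wooden grip, 62 mm above its underside: a straight sweeping blade 150 mm long (its y), 28 mm thick (its x) and 34 mm tall with a rubber foot, and on it a wooden grip 110 mm long, 22 mm thick, top at 84 mm. Stands upright on the tool mat
- mat: black rubber tool mat, fixed, 240 (x) x 220 (y) x 3 mm, origin under its centre
- pan: steel dustpan, weighted, does not move: floor 3 mm thick, 240 mm wide inside (its y), side walls 30 mm and back wall 45 mm high; the open mouth looks along its +x. Back wall at x = -92 mm, the lip ramps from bench level at x = +81 mm up to the 3 mm floor at x = +50 mm; the side walls reach to x = +56 mm; a handle sticks out behind to x = -230 mm
- plug0: loose plastic core plug 0 (None if absent): a flange 40 mm across and 6 mm thick below a body 32 mm across, 26 mm tall in all; origin on its axis, at the underside of the flange
- plug1: loose plastic core plug 1 (None if absent): a flange 40 mm across and 6 mm thick below a body 32 mm across, 26 mm tall in all; origin on its axis, at the underside of the flange
- plug2: loose plastic core plug 2 (None if absent): a flange 40 mm across and 6 mm thick below a body 32 mm across, 26 mm tall in all; origin on its axis, at the underside of the flange
- plug3: loose plastic core plug 3 (None if absent): a flange 40 mm across and 6 mm thick below a body 32 mm across, 26 mm tall in all; origin on its axis, at the underside of the flange
- plug4: loose plastic core plug 4 (None if absent): a flange 40 mm across and 6 mm thick below a body 32 mm across, 26 mm tall in all; origin on its axis, at the underside of the flange
- tape_roll: roll of packing tape, 100 mm across, 48 mm tall, lying flat; belongs where it is, not part of the job
- tape_measure: grey tape measure, 65 x 68 x 36 mm; belongs where it is, not part of the job
- calculator: desk calculator, 150 x 75 x 16 mm; belongs where it is, not part of the job
- stapler: black stapler, 130 mm long, 48 mm tall; belongs where it is, not part of the job
- twine: spool of twine, 64 mm across, 61 mm tall; belongs where it is, not part of the job
- carton: small closed carton, 100 x 120 x 60 mm; belongs where it is, not part of the job
- sweep: the hand sweep as a whole: origin under the middle of its foot, axes as sweep_grip
Not all that is in view belongs to the job. Leave any green look-alike of the sweep alone.

How it is judged:
On the way, in this order (a step that is already met when the one before it is completed fails the run):
1. every retaining ring is out of its groove (distance between ring0 and spindle0 above 0.03 m and distance between ring1 and spindle1 above 0.03 m and distance between ring2 and spindle2 above 0.03 m), for 0.2 s.
2. the hand sweep is taken up off the mat (height (world z) of sweep_grip above 0.072 m), for 0.1 s.
3. all rings and plugs are in the dustpan (x of ring0 in the frame of pan between -0.095 and 0.065 m and y of ring0 in the frame of pan between -0.122 and 0.122 m and z of each of ring0, ring1, ring2, plug0, plug1, plug2, plug3, plug4 in the frame of pan below 0.05 m and x of ring1 in the frame of pan between -0.095 and 0.065 m and y of ring1 in the frame of pan between -0.122 and 0.122 m and x of ring2 in the frame of pan between -0.095 and 0.065 m and y of ring2 in the frame of pan between -0.122 and 0.122 m and x of plug0 in the frame of pan between -0.095 and 0.065 m and y of plug0 in the frame of pan between -0.122 and 0.122 m and x of plug1 in the frame of pan between -0.095 and 0.065 m and y of plug1 in the frame of pan between -0.122 and 0.122 m and x of plug2 in the frame of pan between -0.095 and 0.065 m and y of plug2 in the frame of pan between -0.122 and 0.122 m and x of plug3 in the frame of pan between -0.095 and 0.065 m and y of plug3 in the frame of pan between -0.122 and 0.122 m and x of plug4 in the frame of pan between -0.095 and 0.065 m and y of plug4 in the frame of pan between -0.122 and 0.122 m), for 0.2 s.
At the end, for the whole second after the job is handed in: every ring and plug rests in the dustpan (ring axis or plug centre between its walls, 15 mm or more inside the lip's front edge); the pick lies on the mat and the sweep stands on it upright within 0.15 rad, the middles of both over the mat (all of step 3 and linear speed of each of ring0, ring1, ring2, plug0, plug1, plug2, plug3, plug4 below 0.03 m/s and x of pick_grip in the frame of mat between -0.12 and 0.12 m and y of pick_grip in the frame of mat between -0.11 and 0.11 m and z of pick_grip in the frame of mat below 0.03 m and x of sweep_grip in the frame of mat between -0.12 and 0.12 m and y of sweep_grip in the frame of mat between -0.11 and 0.11 m and z of sweep_grip in the frame of mat between 0.055 and 0.075 m and angle between sweep_grip's own z axis and vertical below 0.15 rad); the robot touches nothing.
It fails at once if the fingers or the arm touch a ring or the fingers touch a plug (contact force between any of the arm, the fingers and ring0 above 1 N or contact force between any of the arm, the fingers and ring1 above 1 N or contact force between any of the arm, the fingers and ring2 above 1 N or contact force between the fingers and plug0 above 1 N or contact force between the fingers and plug1 above 1 N or contact force between the fingers and plug2 above 1 N or contact force between the fingers and plug3 above 1 N or contact force between the fingers and plug4 above 1 N).
It fails at once if the sweep knocks at a ring that is still in its groove ((contact force between sweep and ring0 above 1 N and distance between ring0 and spindle0 below 0.012 m) or (contact force between sweep and ring1 above 1 N and distance between ring1 and spindle1 below 0.012 m) or (contact force between sweep and ring2 above 1 N and distance between ring2 and spindle2 below 0.012 m)).
It fails at once if one of the other things on the bench is moved by more than 25 mm (distance of any of tape_roll, tape_measure, calculator, stapler, twine, carton from where it was at the start of the episode above 0.025 m).
Of ring0, ring1, ring2 only 2 to 3 are there at a start; the rules pass over those that are not, and their reading is None.
Of plug0, plug1, plug2, plug3, plug4 only 4 to 5 are there at a start; the rules pass over those that are not, and their reading is None.
At some moment in a run one of plug0, plug1, plug2, plug3, plug4 may be knocked a few centimetres aside while the robot is not near it.
It also fails if it takes over 210 s, if anything falls off the work surface, if the arm or the gripper's body presses on something with over 40 N, if the wrist force passes 120 N, or if a joint passes its speed limit or range.

## Working session

There is one attempt and no reset: what is moved stays moved. The work goes in short steps, Python scripts to look and compute and a tool call to move; the robot and the scene stay as the last step left them, time stands still between calls to the robot, and variables do not carry over. Pictures are saved under pics/ and viewed, and the job is handed in when it is done.

Besides the shell and the picture viewer there is one more tool, called after "Call:" by a JSON object that holds its "fn" and its "kwargs", one argument or row to a line. step_arm: Moves the arm, as the interface text tells. Its arguments: {"type":"object","properties":{"increments":{"type":"array"},"hand":{"type":"number"},"grip_force":{"type":"number"}},"required":["increments"]}

```bash
ls; mkdir -p pics; cat > h.py <<'E'
import numpy as np, cv2
from bench import r
from scipy.spatial.transform import Rotation as R
def snap(n,f):
    c=r.camera(n); cv2.imwrite('pics/'+f,c['pixels']); np.savez('pics/'+f+'.npz',K=c['camera_matrix'],E=c['extrinsics']); return c
def px2w(c,u,v,z):
    K,E=np.array(c['camera_matrix'] if 'camera_matrix' in c else c['K']),np.array(c['extrinsics'] if 'extrinsics' in c else c['E'])
    d=np.linalg.inv(K)@[u,v,1]; d=E[:3,:3]@[d[0],-d[1],-d[2]]; o=E[:3,3]
    return o+d*(z-o[2])/d[2]
def w2px(c,p):
    K,E=np.array(c['camera_matrix'] if 'camera_matrix' in c else c['K']),np.array(c['extrinsics'] if 'extrinsics' in c else c['E'])
    q=E[:3,:3].T@(np.array(p)-E[:3,3]); q=K@[q[0],-q[1],-q[2]]; return q[:2]/q[2]
def load(f): return dict(np.load('pics/'+f+'.npz'))
E
python3 - <<'E'
from h import *
for n in ['scene','top','wrist']:
    c=snap(n,n+'0.png'); print(n,c['camera_matrix'],c['extrinsics'],[k for k in c])
print(r.read_state())
E
```

```text
pics
scene [[511.45094563   0.         322.13939683]
 [  0.         511.45094563 200.56124907]
 [  0.           0.           1.        ]] [[-0.90599959 -0.35038613  0.23747486  0.81626426]
 [ 0.42301871 -0.76917365  0.47898546  0.68583055]
 [ 0.01482954  0.53441694  0.8450909   1.2970562 ]
 [ 0.          0.          0.          1.        ]] ['pixels', 'camera_matrix', 'extrinsics']
top [[364.37278155   0.         315.9385661 ]
 [  0.         364.37278155 201.60295567]
 [  0.           0.           1.        ]] [[ 0.02295389  0.98990429 -0.13986641  0.31701838]
 [-0.99946291  0.019449   -0.02637459 -0.0314047 ]
 [-0.02338806  0.14039669  0.98981906  1.10297332]
 [ 0.          0.          0.          1.        ]] ['pixels', 'camera_matrix', 'extrinsics']
wrist [[310.85418794   0.         313.95245733]
 [  0.         310.85418794 199.74566107]
 [  0.           0.           1.        ]] [[ 0.43001812  0.8691656   0.24420398  0.33549362]
 [-0.90281777  0.41462243  0.114054   -0.53235169]
 [-0.00212064 -0.26951698  0.9629933   0.38288574]
 [ 0.          0.          0.          1.        ]] ['pixels', 'camera_matrix', 'extrinsics']
{'time': 0.15, 'joint_positions': array([ 1.10340127,  0.33273302, -0.06465933,  1.46075641,  0.02160115,
        1.34992333, -0.08850046]), 'joint_vel': array([-0.00055076, -0.00251764, -0.00015125, -0.00443608,  0.00064594,
        0.00193917, -0.00059586]), 'joint_torque': array([ 5.19898254e-05, -6.23631120e+01,  2.40354182e-02, -3.90145361e+01,
       -6.13952964e-02,  3.72649776e-02,  8.86873892e-06]), 'ee_pos': array([ 0.26874508, -0.56388534,  0.18472887]), 'eef_rot': array([ 9.75373659e-01,  2.20558177e-01, -1.55156695e-04, -5.40741010e-04]), 'ft_force': array([0.13500598, 0.38545717, 0.14637802]), 'torque': array([ 0.02755078,  0.02892296, -0.01455067]), 'width': 0.08693129621948668}
```

View pics/scene0.png

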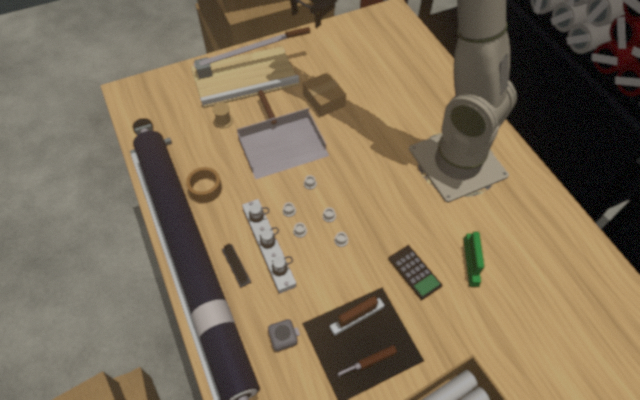

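View pics/top0.png

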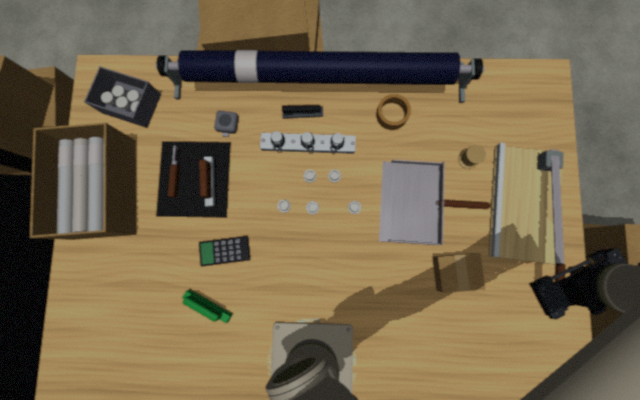

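View pics/wrist0.png

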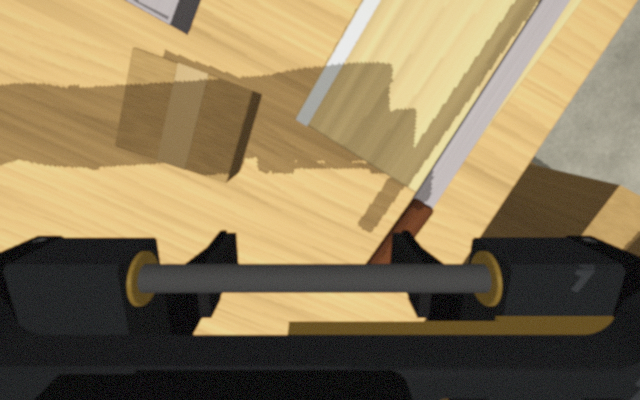

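```bash
python3 - <<'E'
import cv2,numpy as np
s=cv2.imread('pics/scene0.png');t=cv2.imread('pics/top0.png')
def crop(im,x0,y0,x1,y1,k,f):
    cv2.imwrite('pics/'+f,cv2.resize(im[y0:y1,x0:x1],None,fx=k,fy=k,interpolation=cv2.INTER_CUBIC))
crop(t,150,120,350,270,4,'c1.png')
crop(t,250,120,450,250,4,'c2.png')
crop(s,230,160,360,310,4,'c3.png')
crop(s,290,280,430,400,5,'c4.png')
E
```

```text
(no output)
```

View pics/c1.png

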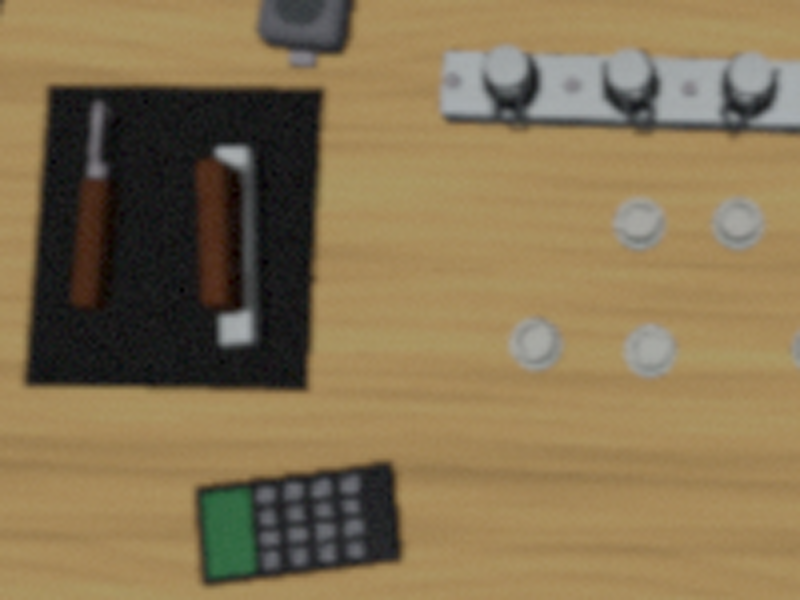

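View pics/c2.png

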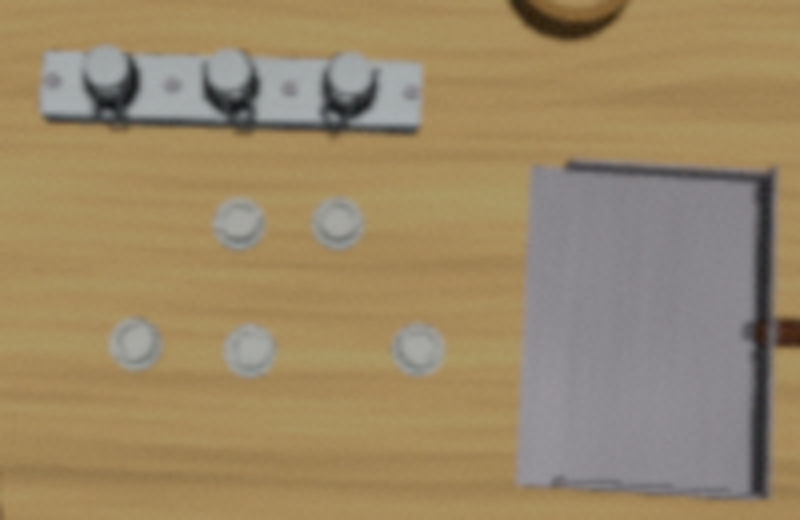

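View pics/c3.png

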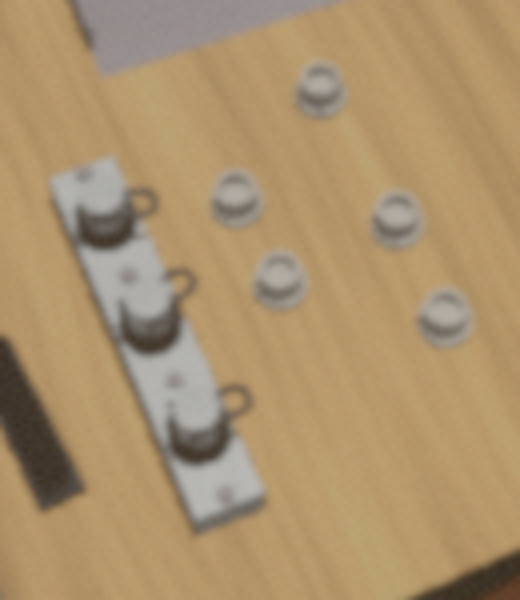

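View pics/c4.png

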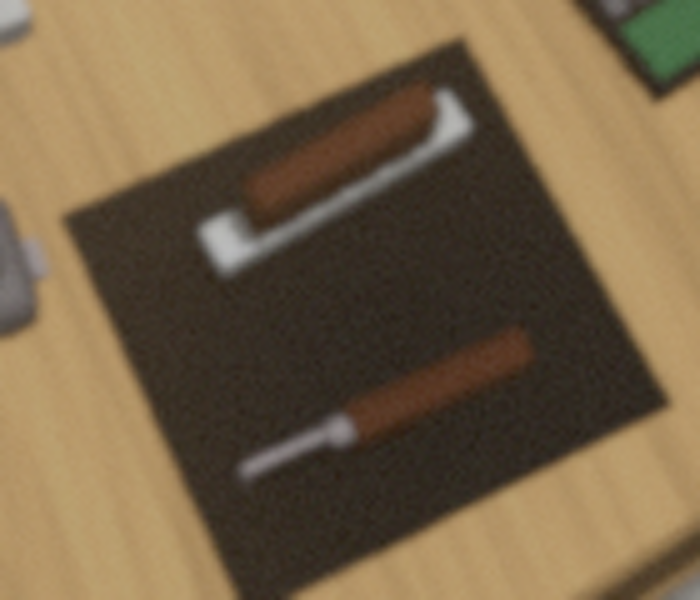

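```bash
python3 - <<'E'
from h import *
T=load('top0.png');S=load('scene0.png')
t=lambda x,y,z:np.round(px2w(T,150+(x+.5)/4-.5,120+(y+.5)/4-.5,z),4)
t2=lambda x,y,z:np.round(px2w(T,250+(x+.5)/4-.5,120+(y+.5)/4-.5,z),4)
s3=lambda x,y,z:np.round(px2w(S,230+(x+.5)/4-.5,160+(y+.5)/4-.5,z),4)
s4=lambda x,y,z:np.round(px2w(S,290+(x+.5)/5-.5,280+(y+.5)/5-.5,z),4)
print('spT',t(508,66,.075),t(632,70,.075),t(752,72,.075))
print('spT2',t2(110,67,.075),t2(231,70,.075),t2(352,74,.075))
print('spS',s3(197,405,.075),s3(148,297,.075),s3(103,190,.075))
print('loop endS',s3(250,399,.0615),s3(195,281,.0615),s3(158,202,.0615))
print('loop cenS',s3(237,402,.0615),s3(182,285,.0615),s3(145,203,.0615))
print('loopT',t2(117,122,.0615),t2(242,125,.0615),t2(334,128,.0615))
for z in (.026,):
  print('plugS',[s3(*p,z) for p in [(321,80),(237,187),(280,270),(398,210),(445,308)]])
  print('plugT',[t2(*p,z) for p in [(418,348),(338,222),(240,222),(250,350),(136,342)]])
print('pick handle ends T',t(96,178,.033),t(87,308,.033),'shank end',t(99,102,.038))
print('pick S',s4(345,418,.033),s4(525,345,.033),'tip',s4(243,470,.035))
print('sweep grip ends T',t(206,158,.087),t(218,308,.087),'S',s4(248,188,.087),s4(430,95,.087), )
print('blade T',t(250,147,.037),t(255,347,.037),'S', s4(200,232,.037), s4(228,275,.037),s4(473,128,.037))
print('mat T',t(50,88,.003),t(322,90,.003),t(306,388,.003),t(28,383,.003))
print('mat S',s4(65,215,.003),s4(463,40,.003),s4(668,405,.003),s4(243,600,.003))
print('pan',t2(530,168,0),t2(518,487,0),t2(775,170,.045),t2(768,497,.045),t2(760,340,.003))
print('rail', t2(42,117,.03),t2(42,52,.03),t2(421,130,.03),t2(421,63,.03))
print('twine',px2w(T,473,155,.061),'carton',px2w(T,434,290,0),px2w(T,433,254,.06),'roll',px2w(T,393,112,.04))
print('calc',px2w(T,199,240,.016),px2w(T,247,237,.016),px2w(T,249,262,.016),'meas',px2w(T,226,122,.036),'stapler',px2w(T,302,111,.04))
E
```

```text
spT [0.6539 0.1157 0.075 ] [0.6522 0.0247 0.075 ] [ 0.6521 -0.063   0.075 ]
spT2 [0.6532 0.1142 0.075 ] [0.6522 0.0254 0.075 ] [ 0.6506 -0.063   0.075 ]
spS [0.6557 0.116  0.075 ] [0.655  0.0276 0.075 ] [ 0.6521 -0.0646  0.075 ]
loop endS [0.6202 0.1203 0.0615] [0.6192 0.0221 0.0615] [ 0.6186 -0.0475  0.0615]
loop cenS [0.6289 0.1187 0.0615] [0.6285 0.0213 0.0615] [ 0.6273 -0.0506  0.0615]
loopT [0.6156 0.1094 0.0615] [0.6148 0.0169 0.0615] [ 0.6136 -0.0508  0.0615]
plugS [array([ 0.4612, -0.1177,  0.026 ]), array([ 0.5559, -0.0566,  0.026 ]), array([0.5552, 0.0199, 0.026 ]), array([0.4574, 0.0098, 0.026 ]), array([0.4619, 0.0962, 0.026 ])]
plugT [array([ 0.4564, -0.1166,  0.026 ]), array([ 0.5508, -0.0557,  0.026 ]), array([0.5495, 0.0182, 0.026 ]), array([0.4524, 0.0083, 0.026 ]), array([0.4567, 0.0936, 0.026 ])]
pick handle ends T [0.5747 0.4323 0.033 ] [0.4748 0.4313 0.033 ] shank end [0.6328 0.4325 0.038 ]
pick S [0.5786 0.4312 0.033 ] [0.4813 0.437  0.033 ] tip [0.6349 0.433  0.035 ]
sweep grip ends T [0.5779 0.3299 0.087 ] [0.4686 0.3139 0.087 ] S [0.5811 0.3234 0.087 ] [0.477
[... 237 characters left out ...]
 ]
mat S [0.6577 0.2715 0.003 ] [0.4226 0.2725 0.003 ] [0.4229 0.4875 0.003 ] [0.657  0.4813 0.003 ]
pan [ 0.6018 -0.2039  0.    ] [ 0.3561 -0.1943  0.    ] [ 0.5917 -0.377   0.045 ] [ 0.3514 -0.3659  0.045 ] [ 0.4706 -0.3761  0.003 ]
rail [0.6276 0.1711 0.03  ] [0.679  0.1734 0.03  ] [ 0.6221 -0.1172  0.03  ] [ 0.6746 -0.1167  0.03  ]
twine [ 0.6102822  -0.45792982  0.061     ] carton [ 0.21773323 -0.35453897  0.        ] [ 0.32203263 -0.33636449  0.06      ] roll [ 0.7466935  -0.23090557  0.04      ]
calc [0.3477438  0.34478019 0.016     ] [0.35984219 0.20097742 0.016     ] [0.28638168 0.19137996 0.016     ] meas [0.70923824 0.27896168 0.036     ] stapler [0.74613745 0.04597027 0.04      ]
```

```bash
cat >> h.py <<'E'
def plan(x,y,z,yaw=0.0):
    "world target TCP pos, yaw of tool x about world z, pointing down -> shift/turn in tool axes"
    s=r.read_state(); p=np.array(s['ee_pos']); q=R.from_quat(s['eef_rot'])
    tgt=R.from_euler('z',yaw)*R.from_euler('x',np.pi)
    sh=q.inv().apply(np.array([x,y,z])-p); tu=(q.inv()*tgt).as_rotvec()
    print('t',round(s['time'],2),'p',p.round(4),'yaw',round(yawof(s),3),'w',round(s['width'],4),'F',np.round(s['ft_force'],1))
    print('SHIFT',sh.round(4).tolist(),'TURN',tu.round(4).tolist(),'minrows',max(np.linalg.norm(sh)/.05,np.linalg.norm(tu)/.15).round(1))
def yawof(s):
    v=R.from_quat(s['eef_rot']).apply([1,0,0]); return np.arctan2(v[1],v[0])
E
python3 -c "
from h import *
plan(.48,-.1,.22,.2); plan(.48,.38,.22,0)"
```

```text
t 0.15 p [ 0.2687 -0.5639  0.1847] yaw 0.445 w 0.0869 F [0.1 0.4 0.1]
SHIFT [0.3903, -0.3279, -0.0349] TURN [-0.0011, 0.0002, 0.2448] minrows 10.2
t 0.15 p [ 0.2687 -0.5639  0.1847] yaw 0.445 w 0.0869 F [0.1 0.4 0.1]
SHIFT [0.5968, -0.7612, -0.0345] TURN [-0.0011, 0.0003, 0.4448] minrows 19.4
```

Call:
{"fn": "step_arm", "kwargs": {
  "increments": [
    [[0.039, -0.033, -0.004], [0, 0, 0.025]],
    [[0.078, -0.066, -0.008], [0, 0, 0.05]],
    [[0.117, -0.099, -0.012], [0, 0, 0.075]],
    [[0.156, -0.132, -0.016], [0, 0, 0.1]],
    [[0.195, -0.164, -0.02], [0, 0, 0.125]]
  ]
}}

```text
time: 0.65
ee_pos: [0.3721, -0.3352, 0.2045]
eef_rot: [0.987, 0.159, -0.0, -0.0]
ft_force: [0.2, 0.2, 0.1]
width: 0.0873
```

```bash
python3 -c "
from h import *
plan(.48,-.1,.22,.2); plan(.48,.38,.22,0)"
```

```text
t 0.65 p [ 0.3721 -0.3352  0.2045] yaw 0.319 w 0.0873 F [0.2 0.2 0.1]
SHIFT [0.1761, -0.1896, -0.0154] TURN [-0.0009, 0.0005, 0.1186] minrows 5.2
t 0.65 p [ 0.3721 -0.3352  0.2045] yaw 0.319 w 0.0873 F [0.2 0.2 0.1]
SHIFT [0.3265, -0.6454, -0.015] TURN [-0.0009, 0.0006, 0.3186] minrows 14.5
```

Call:
{"fn": "step_arm", "kwargs": {
  "increments": [
    [[0.035, -0.035, -0.003], [0, 0, 0.025]],
    [[0.07, -0.07, -0.006], [0, 0, 0.05]],
    [[0.1, -0.108, -0.009], [0, 0, 0.075]],
    [[0.125, -0.15, -0.012], [0, 0, 0.1]],
    [[0.15, -0.193, -0.015], [0, 0, 0.12]]
  ]
}}

```text
time: 1.15
ee_pos: [0.4542, -0.103, 0.2197]
eef_rot: [0.995, 0.099, -0.0, -0.0]
ft_force: [1.3, 0.5, 0.4]
width: 0.087
```

```bash
python3 -c "
from h import *
snap('wrist','w1.png')
plan(.48,.38,.22,0)"
```

```text
t 1.2 p [ 0.456  -0.0939  0.2205] yaw 0.206 w 0.0871 F [1.1 8.  0.8]
SHIFT [0.1204, -0.459, 0.002] TURN [-0.0029, -0.0013, 0.206] minrows 9.5
```

View pics/w1.png

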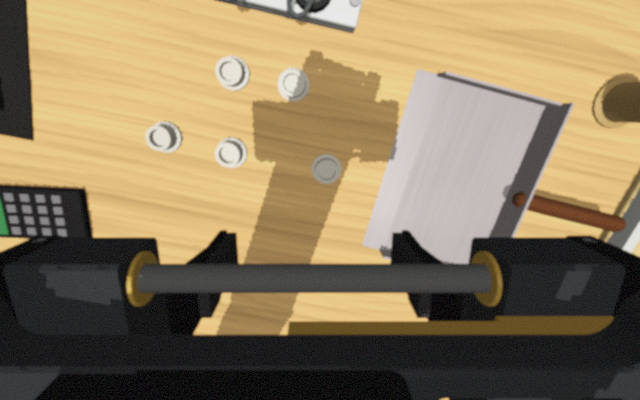

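```bash
python3 -c "
from h import *
plan(.54,.03,.22,0)"
```

```text
t 1.2 p [ 0.456  -0.0939  0.2205] yaw 0.206 w 0.0871 F [1.1 8.  0.8]
SHIFT [0.1075, -0.1041, 0.001] TURN [-0.0029, -0.0013, 0.206] minrows 3.0
```

Call:
{"fn": "step_arm", "kwargs": {
  "increments": [
    [[0.03, -0.03, 0], [0, 0, 0.05]],
    [[0.06, -0.06, 0], [0, 0, 0.1]],
    [[0.09, -0.085, 0], [0, 0, 0.15]],
    [[0.107, -0.104, 0], [0, 0, 0.206]],
    [[0.107, -0.104, 0], [0, 0, 0.206]]
  ]
}}

```text
time: 1.7
ee_pos: [0.5401, 0.0335, 0.2204]
eef_rot: [1.0, 0.002, 0.0, -0.003]
ft_force: [0.7, 0.4, -0.3]
width: 0.087
```

```bash
python3 -c "
from h import *
c=snap('wrist','w2.png')
plan(.48,.38,.22,0)
im=cv2.imread('pics/w2.png'); cv2.imwrite('pics/w2c.png',cv2.resize(im[0:240,100:540],None,fx=1.8,fy=1.8,interpolation=cv2.INTER_CUBIC))"
```

```text
t 1.75 p [0.5395 0.0312 0.2204] yaw 0.003 w 0.087 F [0.4 0.3 0.1]
SHIFT [-0.0584, -0.349, 0.0018] TURN [-0.0039, 0.0001, 0.0033] minrows 7.1
```

View pics/w2c.png

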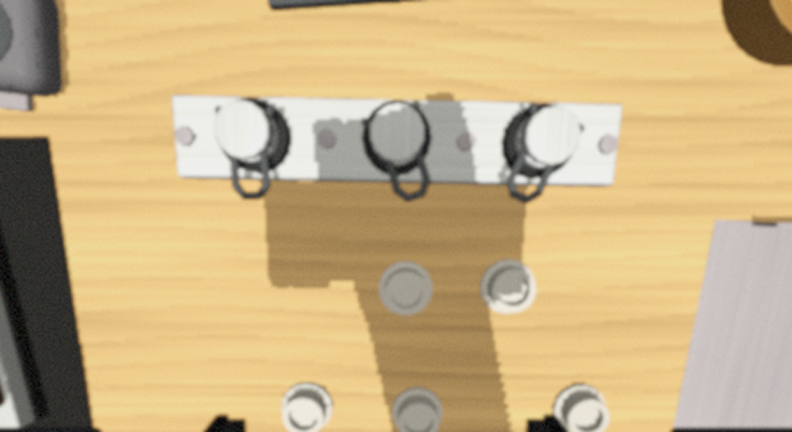

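```bash
python3 -c "
from h import *
im=cv2.imread('pics/w2.png'); cv2.imwrite('pics/w2d.png',cv2.resize(im[45:120,210:430],None,fx=3.6,fy=3.6,interpolation=cv2.INTER_CUBIC))"
```

```text
(no output)
```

View pics/w2d.png

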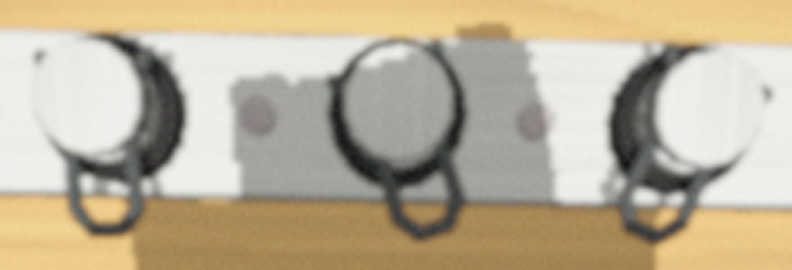

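```bash
python3 -c "
from h import *
W=load('w2.png')
f=lambda x,y,z:px2w(W,210+(x+.5)/3.6-.5,45+(y+.5)/3.6-.5,z)
for s,l in (((87,96),(108,230)),((399,106),(422,235)),((711,104),(653,238))):
  a=f(*s,.075);b=f(*l,.0615);d=b-a
  print(a.round(4),b.round(4),np.hypot(*d[:2]).round(4),'ang',np.arctan2(d[1],-d[0]).round(3))
g=lambda x,y,z:px2w(W,100+(x+.5)/1.8-.5,(y+.5)/1.8-.5,z).round(4)
print([g(*p,.026) for p in ((405,285),(510,283),(306,407),(417,410),(582,408))])
print('rail',g(175,176,.03),g(615,185,.03))
"
```

```text
[0.6547 0.1176 0.075 ] [0.618  0.117  0.0615] 0.0366 ang -0.016
[0.6523 0.0282 0.075 ] [0.6169 0.0207 0.0615] 0.0362 ang -0.211
[ 0.653 -0.061  0.075] [ 0.6162 -0.0501  0.0615] 0.0384 ang 0.287
[array([0.5587, 0.0212, 0.026 ]), array([ 0.5604, -0.0523,  0.026 ]), array([0.4671, 0.094 , 0.026 ]), array([0.4652, 0.0111, 0.026 ]), array([ 0.4675, -0.1118,  0.026 ])]
rail [0.6308 0.1745 0.03  ] [ 0.626  -0.1167  0.03  ]
```

Call:
{"fn": "step_arm", "kwargs": {
  "increments": [
    [[-0.01, -0.05, 0], [0, 0, 0]],
    [[-0.02, -0.1, 0], [0, 0, 0]],
    [[-0.03, -0.15, 0], [0, 0, 0]],
    [[-0.04, -0.2, 0], [0, 0, 0]],
    [[-0.05, -0.25, 0], [0, 0, 0]]
  ]
}}

```text
time: 2.25
ee_pos: [0.4898, 0.2745, 0.2215]
eef_rot: [1.0, 0.001, 0.0, -0.001]
ft_force: [0.1, 0.1, 0.6]
width: 0.0871
```

Call:
{"fn": "step_arm", "kwargs": {
  "increments": [
    [[-0.01, -0.05, 0.01], [0, 0, 0]],
    [[-0.02, -0.1, 0.02], [0, 0, 0]],
    [[-0.02, -0.12, 0.02], [0, 0, 0]],
    [[-0.02, -0.12, 0.02], [0, 0, 0]]
  ]
}}

```text
time: 2.65
ee_pos: [0.468, 0.3966, 0.2009]
eef_rot: [1.0, 0.004, -0.0, -0.001]
ft_force: [-0.0, 0.2, 0.2]
width: 0.0871
```

```bash
python3 -c "
from h import *
c=snap('wrist','w3.png')
plan(.53,.432,.1,0)"
```

```text
t 2.7 p [0.4693 0.3945 0.2012] yaw 0.004 w 0.0866 F [ 0.5 -0.5  0.5]
SHIFT [0.0609, -0.037, 0.1013] TURN [-0.0018, 0.0001, 0.0044] minrows 2.5
```

View pics/w3.png

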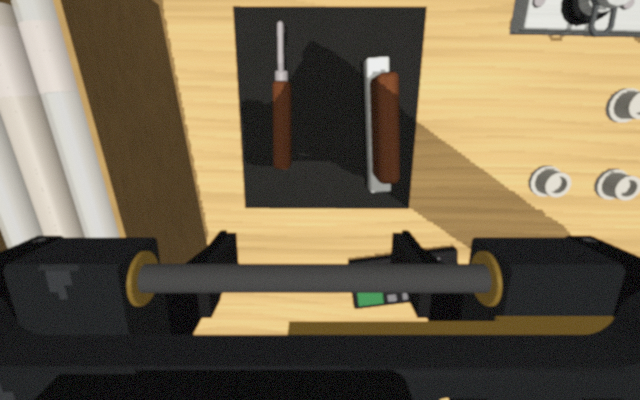

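```bash
python3 -c "
from h import *
im=cv2.imread('pics/w3.png'); cv2.imwrite('pics/w3c.png',cv2.resize(im[0:215,225:435],None,fx=2.7,fy=2.7,interpolation=cv2.INTER_CUBIC))"
```

```text
(no output)
```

View pics/w3c.png

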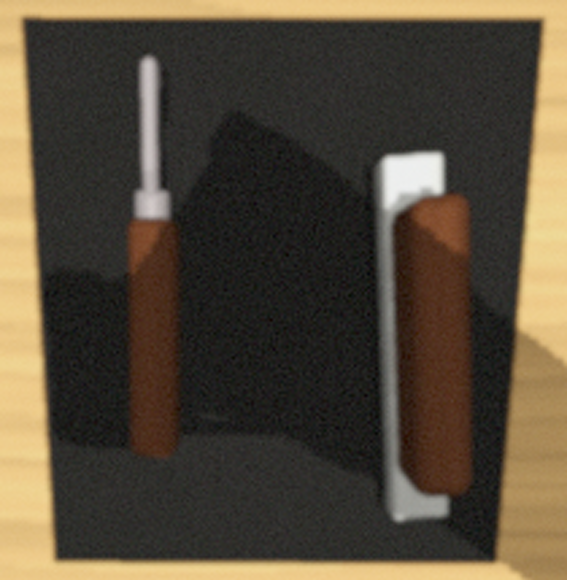

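```bash
python3 -c "
from h import *
W=load('w3.png')
f=lambda x,y,z:px2w(W,225+(x+.5)/2.7-.5,(y+.5)/2.7-.5,z).round(4)
print('handle',f(154,218,.033),f(154,456,.033),'shank end',f(149,58,.038))
print('grip top',f(433,198,.087),f(445,492,.087),'blade',f(377,157,.037),f(444,152,.037),f(387,518,.037),f(447,516,.037))
print('mat',f(25,18,.003),f(543,20,.003),f(495,560,.003),f(57,560,.003))
"
```

```text
handle [0.5756 0.4337 0.033 ] [0.4772 0.4358 0.033 ] shank end [0.6329 0.4339 0.038 ]
grip top [0.5778 0.3315 0.087 ] [0.4738 0.3198 0.087 ] blade [0.5985 0.3443 0.037 ] [0.6005 0.3178 0.037 ] [0.4509 0.3324 0.037 ] [0.452  0.3058 0.037 ]
mat [0.6564 0.489  0.003 ] [0.6569 0.2729 0.003 ] [0.4214 0.272  0.003 ] [0.4197 0.4881 0.003 ]
```

Call:
{"fn": "step_arm", "kwargs": {
  "increments": [
    [[0.029, -0.02, 0.04], [0, 0, 0.01]],
    [[0.057, -0.039, 0.08], [0, 0, 0.02]],
    [[0.057, -0.039, 0.12], [0, 0, 0.02]],
    [[0.057, -0.039, 0.15], [0, 0, 0.02]],
    [[0.057, -0.039, 0.15], [0, 0, 0.02]]
  ]
}}

```text
time: 3.2
ee_pos: [0.5257, 0.429, 0.0465]
eef_rot: [1.0, -0.009, -0.003, 0.002]
ft_force: [0.7, -0.2, -0.8]
width: 0.0865
```

```bash
python3 -c "
from h import *
c=snap('wrist','w4.png')
plan(.527,.434,.008,-0.015)"
```

```text
t 3.25 p [0.5266 0.4308 0.0501] yaw -0.018 w 0.0868 F [0.2 0.3 1.4]
SHIFT [0.0004, -0.0033, 0.0421] TURN [0.0017, 0.0019, -0.0025] minrows 0.8
```

View pics/w4.png

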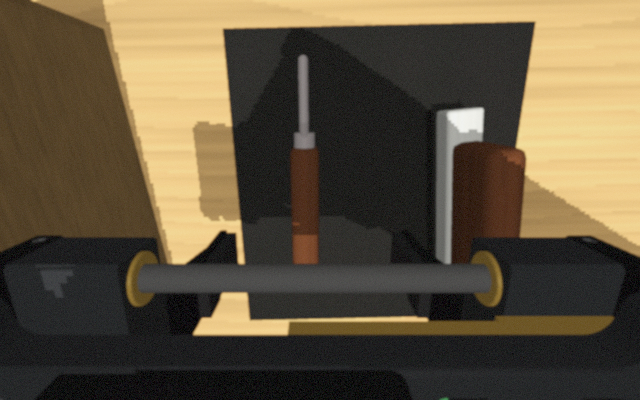

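```bash
python3 -c "
from h import *
T=load('top0.png')
for p in ((136,232),(136,128),(106,125),(106,235)):
  print([px2w(T,*p,z).round(3)[:2].tolist() for z in (0,.06,.12)])
W=load('w4.png')
print([px2w(W,103,28,z).round(3).tolist() for z in (0,.06,.12)],[px2w(W,166,255,z).round(3).tolist() for z in (0,.06,.12)])"
```

```text
[[0.368, 0.546], [0.365, 0.515], [0.363, 0.483]]
[[0.698, 0.577], [0.678, 0.544], [0.657, 0.511]]
[[0.707, 0.675], [0.686, 0.636], [0.665, 0.598]]
[[0.357, 0.638], [0.355, 0.602], [0.353, 0.565]]
[[0.659, 0.575, 0.0], [0.645, 0.539, 0.06], [0.63, 0.503, 0.12]] [[0.484, 0.557, 0.0], [0.512, 0.525, 0.06], [0.541, 0.494, 0.12]]
```

Call:
{"fn": "step_arm", "kwargs": {
  "increments": [
    [[0, -0.003, 0.02], [0, 0, 0]],
    [[0, -0.003, 0.035], [0, 0, 0]],
    [[0, -0.003, 0.042], [0, 0, 0]],
    [[0, -0.003, 0.042], [0, 0, 0]]
  ]
}}

```text
time: 3.65
ee_pos: [0.5268, 0.4331, 0.0081]
eef_rot: [1.0, -0.009, -0.001, 0.001]
ft_force: [0.2, 0.1, -0.2]
width: 0.0869
```

Call:
{"fn": "step_arm", "kwargs": {
  "increments": [
    [[0, 0, 0], [0, 0, 0]],
    [[0, 0, 0], [0, 0, 0]],
    [[0, 0, 0], [0, 0, 0]],
    [[0, 0, 0], [0, 0, 0]],
    [[0, 0, 0], [0, 0, 0]]
  ],
  "hand": 1,
  "grip_force": 50
}}

```text
time: 4.15
ee_pos: [0.5268, 0.4332, 0.0083]
eef_rot: [1.0, -0.009, -0.001, 0.001]
ft_force: [0.7, -0.2, -0.2]
width: 0.0551
```

Call:
{"fn": "step_arm", "kwargs": {
  "increments": [
    [[0, 0, 0], [0, 0, 0]],
    [[0, 0, 0], [0, 0, 0]],
    [[0, 0, 0], [0, 0, 0]]
  ]
}}

```text
time: 4.45
ee_pos: [0.5268, 0.4332, 0.0083]
eef_rot: [1.0, -0.009, -0.001, 0.001]
ft_force: [-1.4, -0.3, -0.1]
width: 0.0309
```

Call:
{"fn": "step_arm", "kwargs": {
  "increments": [
    [[0, 0, 0], [0, 0, 0]],
    [[0, 0, 0], [0, 0, 0]],
    [[0, 0, 0], [0, 0, 0]],
    [[0, 0, 0], [0, 0, 0]]
  ]
}}

```text
time: 4.85
ee_pos: [0.5268, 0.4332, 0.0083]
eef_rot: [1.0, -0.009, -0.001, 0.001]
ft_force: [0.6, -0.3, 0.7]
width: 0.0027
```

Call:
{"fn": "step_arm", "kwargs": {
  "increments": [
    [[0, 0, -0.03], [0, 0, 0]],
    [[0, 0.0, -0.07], [0, 0, 0]],
    [[0, 0.0, -0.1], [0, 0, 0]],
    [[0, 0.0, -0.12], [0, 0, 0]],
    [[0, 0.0, -0.12], [0, 0, 0]]
  ]
}}

```text
time: 5.35
ee_pos: [0.5282, 0.4348, 0.132]
eef_rot: [1.0, -0.009, 0.001, -0.001]
ft_force: [0.2, -0.2, -0.0]
width: 0.0007
```

```bash
python3 -c "
from h import *
c=snap('wrist','w5.png')
plan(.5,.1165,.12,0)"
```

```text
t 5.4 p [0.5275 0.434  0.1296] yaw -0.018 w 0.0005 F [-0.2 -0.5 -0.7]
SHIFT [-0.0219, 0.318, 0.0098] TURN [0.0005, -0.0001, -0.0178] minrows 6.4
```

View pics/w5.png

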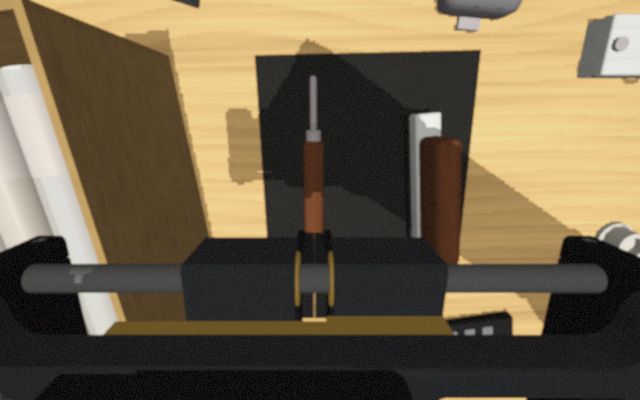

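```bash
python3 -c "
from h import *
for f,p in (('w5.png',[.5275,.434,.1296]),('w4.png',[.5266,.4308,.0501])):
  W=load(f); p=np.array(p)
  print(w2px(W,p),w2px(W,p+[0,0,.019]),w2px(W,p+[0,0,.07]))
  print([px2w(W,*q,.033).round(4).tolist() for q in ((313,140),(305,150))],[px2w(W,*q,.038).round(4).tolist() for q in ((313,77),(303,56))])
  print(W['E'][:3,3]-p)
im=cv2.imread('pics/w5.png'); cv2.imwrite('pics/w5c.png',cv2.resize(im[60:340,200:420],None,fx=2.1,fy=2.1,interpolation=cv2.INTER_CUBIC))
"
```

```text
[315.44301429 225.34535615] [315.51026588 235.85947651] [315.77426795 277.13358868]
[[0.5774, 0.4352, 0.033], [0.5681, 0.443, 0.033]] [[0.6324, 0.4342, 0.038], [0.6495, 0.4425, 0.038]]
[ 0.07402295 -0.00080285  0.20079064]
[311.54200064 226.27885755] [311.43264036 237.43680632] [310.99776968 281.80634189]
[[0.5817, 0.4288, 0.033], [0.5752, 0.4343, 0.033]] [[0.6207, 0.4281, 0.038], [0.6328, 0.4339, 0.038]]
[ 0.07386146 -0.00215934  0.19429241]
```

View pics/w5c.png

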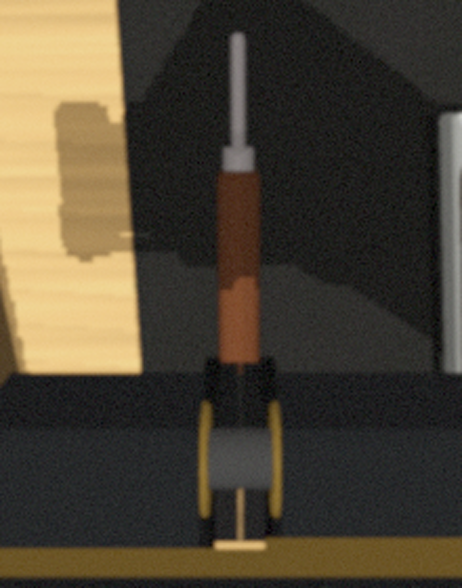

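```bash
python3 -c "
from h import *
s=r.read_state(); p=s['ee_pos']; print(p)
for n in ('scene','top'):
  c=snap(n,n+'1.png'); 
  im=c['pixels'].copy()
  for h,col in ((0,(0,0,255)),(.019,(0,255,0)),(.07,(255,0,0))):
    u=w2px(c,p+[0,0,h]); print(n,h,u); cv2.circle(im,tuple(int(round(a*1)) for a in u),1,col,-1)
  u=w2px(c,p).astype(int); x0=max(0,u[0]-80);y0=max(0,u[1]-60)
  cv2.imwrite('pics/'+n+'1c.png',cv2.resize(im[y0:y0+120,x0:x0+160],None,fx=5,fy=5,interpolation=cv2.INTER_NEAREST))
W=load('w5.png'); p=np.array([.5275,.434,.1296])
for h in (0,.019,.038): print(w2px(W,p+[.0095,0,h]),w2px(W,p+[-.0095,0,h]))
"
```

```text
[0.52750297 0.43404224 0.12960755]
scene 0 [382.07826561 343.69789958]
scene 0.019 [383.03240035 341.20167049]
scene 0.07 [385.72918086 334.14629174]
top 0 [157.30927899 172.3295188 ]
top 0.019 [154.12061293 170.78596197]
top 0.07 [144.9279005  166.33599015]
[315.20665773 212.15450015] [315.67380158 238.22539537]
[315.25231269 221.55266731] [315.76157757 249.79792897]
[315.30756747 232.92697928] [315.86728639 263.73475844]
```

View pics/scene1c.png

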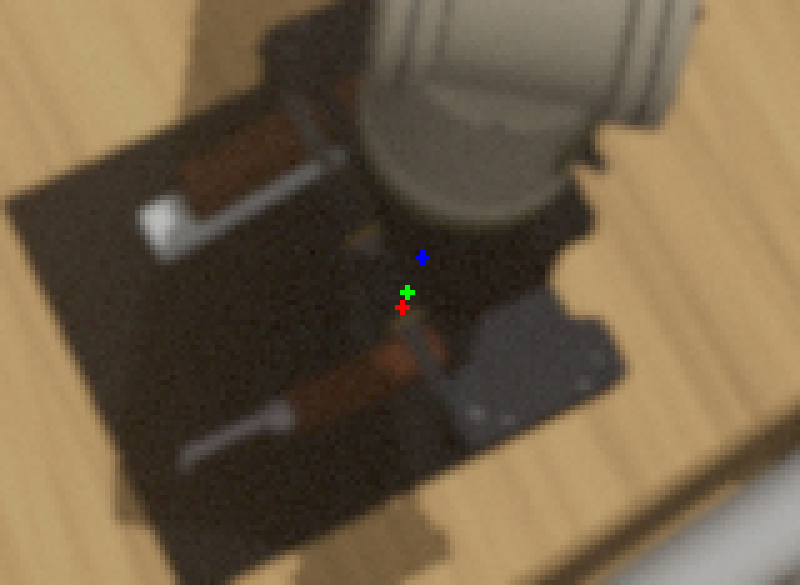

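View pics/top1c.png

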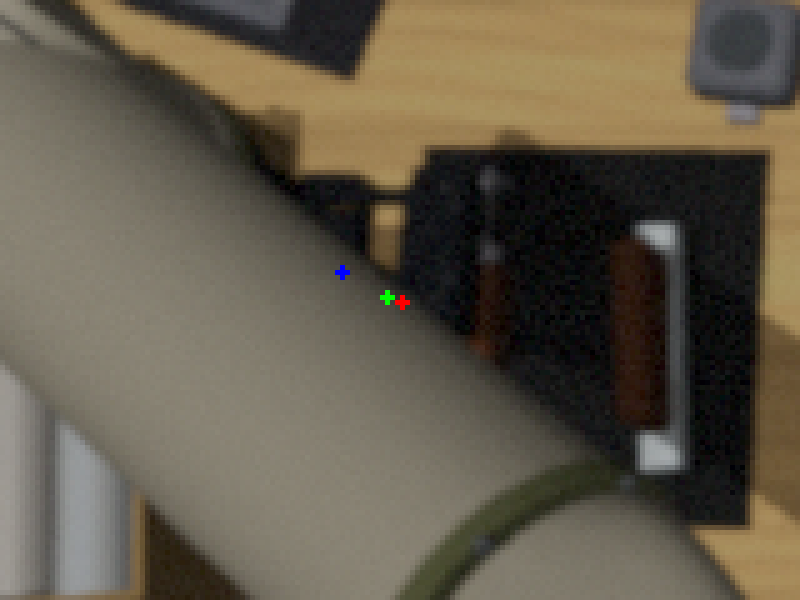

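Call:
{"fn": "step_arm", "kwargs": {
  "increments": [
    [[0, 0, 0.03], [0, 0, 0]],
    [[0, 0, 0.06], [0, 0, 0]],
    [[0, 0, 0.08], [0, 0, 0]],
    [[0, 0, 0.085], [0, 0, 0]],
    [[0, 0, 0.085], [0, 0, 0]]
  ]
}}

```text
time: 6.0
ee_pos: [0.5257, 0.4321, 0.0407]
eef_rot: [1.0, -0.009, -0.002, 0.002]
ft_force: [-0.2, -0.2, 0.7]
width: 0.0002
```

Call:
{"fn": "step_arm", "kwargs": {
  "increments": [
    [[0, 0, 0.002], [0, 0, 0]],
    [[0, 0, 0.004], [0, 0, 0]],
    [[0, 0, 0.006], [0, 0, 0]],
    [[0, 0, 0.008], [0, 0, 0]],
    [[0, 0, 0.01], [0, 0, 0]]
  ]
}}

```text
time: 6.5
ee_pos: [0.5258, 0.4321, 0.0308]
eef_rot: [1.0, -0.009, -0.002, 0.002]
ft_force: [-0.4, -0.2, -0.9]
width: -0.0
```

Call:
{"fn": "step_arm", "kwargs": {
  "increments": [
    [[0, 0, 0.002], [0, 0, 0]],
    [[0, 0, 0.004], [0, 0, 0]],
    [[0, 0, 0.006], [0, 0, 0]]
  ]
}}

```text
time: 6.8
ee_pos: [0.5257, 0.4321, 0.0246]
eef_rot: [1.0, -0.009, -0.002, 0.002]
ft_force: [-0.5, 0.0, -0.0]
width: 0.0004
```

```bash
python3 -c "
from h import *
c=snap('wrist','w6.png')
plan(.527,.434,.04,-.015)
im=cv2.imread('pics/w6.png'); cv2.imwrite('pics/w6c.png',cv2.resize(im[30:340,200:440],None,fx=1.9,fy=1.9,interpolation=cv2.INTER_CUBIC))"
```

```text
t 6.85 p [0.5255 0.4319 0.0242] yaw -0.018 w 0.0005 F [-0.2 -0.6 -1.1]
SHIFT [0.0013, -0.002, -0.0158] TURN [0.0049, 0.005, -0.0025] minrows 0.3
```

View pics/w6c.png

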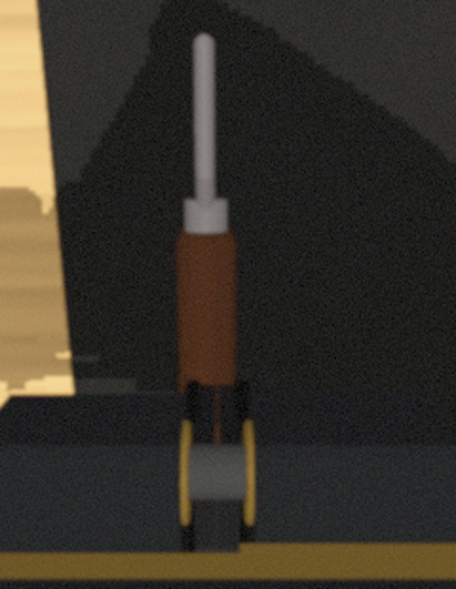

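Call:
{"fn": "step_arm", "kwargs": {
  "increments": [
    [[0, 0, 0.003], [0, 0, 0]],
    [[0, 0, 0.006], [0, 0, 0]],
    [[0, 0, 0.009], [0, 0, 0]],
    [[0, 0, 0.012], [0, 0, 0]],
    [[0, 0, 0.015], [0, 0, 0]]
  ]
}}

```text
time: 7.35
ee_pos: [0.5254, 0.4318, 0.0089]
eef_rot: [1.0, -0.009, -0.003, 0.002]
ft_force: [0.2, -0.5, 1.5]
width: 0.0005
```

Call:
{"fn": "step_arm", "kwargs": {
  "increments": [
    [[0, 0, 0.002], [0, 0, 0]],
    [[0, 0, 0.004], [0, 0, 0]]
  ]
}}

```text
time: 7.55
ee_pos: [0.5254, 0.4318, 0.0047]
eef_rot: [1.0, -0.009, -0.003, 0.003]
ft_force: [0.1, 1.0, -0.3]
width: 0.0005
```

Call:
{"fn": "step_arm", "kwargs": {
  "increments": [
    [[0, 0, 0.002], [0, 0, 0]],
    [[0, 0, 0.004], [0, 0, 0]]
  ]
}}

```text
time: 7.75
ee_pos: [0.5254, 0.4318, 0.0005]
eef_rot: [1.0, -0.009, -0.003, 0.002]
ft_force: [-0.0, 0.5, 0.6]
width: 0.0003
```

```bash
python3 -c "
from h import *
c=snap('scene','scene2.png');snap('wrist','w7.png')
print(r.read_state()['ft_force'])
im=cv2.imread('pics/scene2.png'); cv2.imwrite('pics/s2c.png',cv2.resize(im[240:400,290:470],None,fx=3.6,fy=3.6,interpolation=cv2.INTER_CUBIC))"
```

```text
[-0.21582321 -0.21829514  0.95888615]
```

View pics/s2c.png

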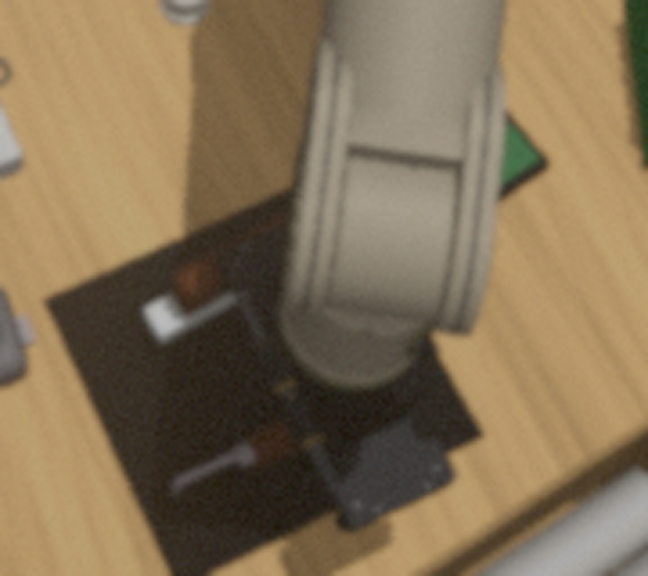

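Call:
{"fn": "step_arm", "kwargs": {
  "increments": [
    [[0, 0, 0.002], [0, 0, 0]],
    [[0, 0, 0.004], [0, 0, 0]]
  ]
}}

```text
time: 8.05
ee_pos: [0.5253, 0.4316, -0.0037]
eef_rot: [1.0, -0.009, -0.003, 0.003]
ft_force: [-0.2, -2.1, 17.6]
width: 0.0001
```

Call:
{"fn": "step_arm", "kwargs": {
  "increments": [
    [[0, 0, 0.002], [0, 0, 0]],
    [[0, 0, 0.003], [0, 0, 0]]
  ]
}}

```text
time: 8.25
ee_pos: [0.5254, 0.4319, -0.0038]
eef_rot: [1.0, -0.009, -0.002, 0.003]
ft_force: [-10.2, -10.5, 31.1]
width: 0.0004
```

Call:
{"fn": "step_arm", "kwargs": {
  "increments": [
    [[0, 0, -0.02], [0, 0, 0]],
    [[0, -0.002, -0.05], [0, 0, 0]],
    [[0, -0.003, -0.05], [0, 0, 0]],
    [[0, -0.003, -0.05], [0, 0, 0]],
    [[0, -0.003, -0.05], [0, 0, 0]]
  ],
  "hand": -1
}}

```text
time: 8.75
ee_pos: [0.5253, 0.4346, 0.0452]
eef_rot: [1.0, -0.009, -0.003, 0.003]
ft_force: [-0.1, -0.9, -0.3]
width: 0.0325
```

Call:
{"fn": "step_arm", "kwargs": {
  "increments": [
    [[0, 0, 0], [0, 0, 0]],
    [[0, 0, 0], [0, 0, 0]],
    [[0, 0, 0], [0, 0, 0]],
    [[0, 0, 0], [0, 0, 0]],
    [[0, 0, 0], [0, 0, 0]]
  ]
}}

```text
time: 9.25
ee_pos: [0.5253, 0.4346, 0.0451]
eef_rot: [1.0, -0.009, -0.003, 0.003]
ft_force: [0.7, -0.2, 0.1]
width: 0.0725
```

```bash
sed -i 's/np.array(\[x,y,z\])-p/np.array([x,y,z-.036])-p/; s/world target TCP pos/world target real fingertip pos (reported TCP is 36 mm beyond tips)/' h.py; python3 -c "
from h import *
c=snap('wrist','w8.png')
plan(.525,.4345,.017,-.015)"
```

```text
t 9.3 p [0.5253 0.4346 0.0452] yaw -0.018 w 0.0767 F [ 0.2  0.4 -0.4]
SHIFT [0.0, -0.0003, 0.0642] TURN [0.0064, 0.0053, -0.0026] minrows 1.3
```

View pics/w8.png

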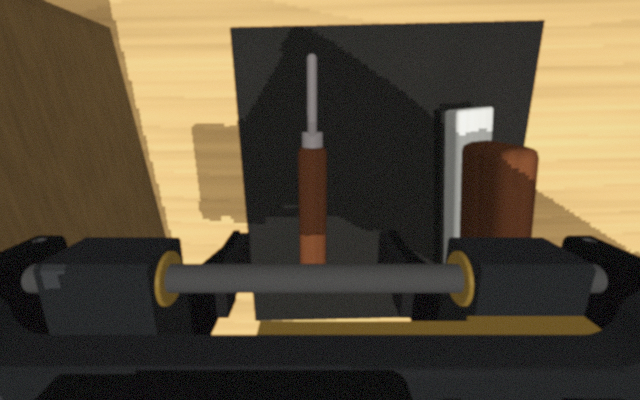

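Call:
{"fn": "step_arm", "kwargs": {
  "increments": [
    [[0, 0, 0.03], [0.003, 0.003, 0]],
    [[0, 0, 0.045], [0.006, 0.005, 0]],
    [[0, 0, 0.055], [0.006, 0.005, 0]]
  ],
  "hand": -0.2
}}

```text
time: 9.6
ee_pos: [0.5245, 0.4336, -0.0113]
eef_rot: [1.0, -0.009, -0.001, 0.001]
ft_force: [0.0, 0.5, -0.5]
width: 0.0675
```

Call:
{"fn": "step_arm", "kwargs": {
  "increments": [
    [[0, 0, 0.003], [0, 0, 0]],
    [[0, 0, 0.006], [0, 0, 0]],
    [[0, 0, 0.008], [0, 0, 0]]
  ]
}}

```text
time: 9.9
ee_pos: [0.5249, 0.434, -0.0187]
eef_rot: [1.0, -0.009, -0.0, 0.0]
ft_force: [-1.5, -0.4, 0.1]
width: 0.0532
```

Call:
{"fn": "step_arm", "kwargs": {
  "increments": [
    [[0, 0, 0], [0, 0, 0]],
    [[0, 0, 0], [0, 0, 0]],
    [[0, 0, 0], [0, 0, 0]],
    [[0, 0, 0], [0, 0, 0]],
    [[0, 0, 0], [0, 0, 0]]
  ],
  "hand": 1,
  "grip_force": 55
}}

```text
time: 10.4
ee_pos: [0.5249, 0.4342, -0.0185]
eef_rot: [1.0, -0.009, -0.0, 0.0]
ft_force: [0.6, 0.9, 0.3]
width: 0.0201
```

Call:
{"fn": "step_arm", "kwargs": {
  "increments": [
    [[0, 0, 0], [0, 0, 0]],
    [[0, 0, 0], [0, 0, 0]],
    [[0, 0, 0], [0, 0, 0]]
  ]
}}

```text
time: 10.7
ee_pos: [0.525, 0.4341, -0.0185]
eef_rot: [1.0, -0.009, -0.0, 0.0]
ft_force: [0.2, 0.4, 0.1]
width: 0.0192
```

Call:
{"fn": "step_arm", "kwargs": {
  "increments": [
    [[0, 0, -0.03], [0, 0, 0]],
    [[0, 0, -0.07], [0, 0, 0]],
    [[0, 0, -0.11], [0, 0, 0]],
    [[0, 0, -0.12], [0, 0, 0]],
    [[0, 0, -0.12], [0, 0, 0]]
  ]
}}

```text
time: 11.2
ee_pos: [0.5258, 0.435, 0.1035]
eef_rot: [1.0, -0.009, 0.001, -0.001]
ft_force: [0.3, -0.0, -1.1]
width: 0.0195
```

```bash
python3 -c "
from h import *
c=snap('wrist','w9.png')
plan(.5,.1165,.14,0)"
```

```text
t 11.25 p [0.525  0.4341 0.1013] yaw -0.018 w 0.0195 F [-0.9  0.2 -2.2]
SHIFT [-0.0194, 0.318, -0.0025] TURN [0.0006, 0.0002, -0.0178] minrows 6.4
```

View pics/w9.png

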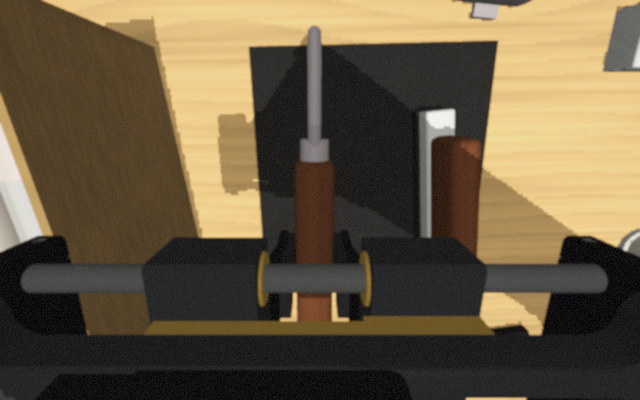

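```bash
python3 -c "
from h import *
W=load('w9.png')
print(px2w(W,314,30,.155),px2w(W,314,29,.158),px2w(W,314,162,.153))
s=r.read_state();print(s['ee_pos'],s['eef_rot'])"
```

```text
[0.63334858 0.43308271 0.155     ] [0.6330258  0.43308168 0.158     ] [0.57661297 0.434113   0.153     ]
[0.52503394 0.43412458 0.10128402] [ 9.99960477e-01 -8.88521047e-03 -7.81939714e-05  3.00757503e-04]
```

```bash
cat >> h.py <<'E'
def hook(x,y,zt,yaw): # prong centre xy, prong end z
    c,s=np.cos(yaw),np.sin(yaw)
    plan(x-.106*c,y-.106*s,zt-.0255+.036,yaw)
E
python3 -c "
from h import *
hook(.627,.1165,.10,.016)"
```

```text
t 11.25 p [0.525  0.4341 0.1013] yaw -0.018 w 0.0195 F [-0.9  0.2 -2.2]
SHIFT [0.0017, 0.3193, 0.027] TURN [0.0006, 0.0002, -0.0338] minrows 6.4
```

Call:
{"fn": "step_arm", "kwargs": {
  "increments": [
    [[0, 0.04, 0], [0, 0, 0]],
    [[0, 0.085, 0], [0, 0, -0.01]],
    [[0, 0.13, 0], [0, 0, -0.02]],
    [[0, 0.175, 0], [0, 0, -0.03]],
    [[0, 0.22, 0], [0, 0, -0.034]]
  ]
}}

```text
time: 11.75
ee_pos: [0.5197, 0.2115, 0.0991]
eef_rot: [1.0, 0.008, -0.002, 0.001]
ft_force: [1.1, -0.4, -1.2]
width: 0.0195
```

```bash
python3 -c "
from h import *
hook(.627,.1165,.10,.016)"
```

```text
t 11.75 p [0.5197 0.2115 0.0991] yaw 0.016 w 0.0195 F [ 1.1 -0.4 -1.2]
SHIFT [-0.0002, 0.0967, 0.0247] TURN [0.0018, 0.0034, 0.0003] minrows 2.0
```

Call:
{"fn": "step_arm", "kwargs": {
  "increments": [
    [[0, 0.04, 0], [0, 0, 0]],
    [[0, 0.075, 0.01], [0, 0.003, 0]],
    [[0, 0.097, 0.025], [0.002, 0.003, 0]],
    [[0, 0.097, 0.025], [0.002, 0.003, 0]],
    [[0, 0.097, 0.025], [0.002, 0.003, 0]]
  ]
}}

```text
time: 12.25
ee_pos: [0.5199, 0.114, 0.0725]
eef_rot: [1.0, 0.008, -0.002, 0.0]
ft_force: [0.5, -0.1, -1.2]
width: 0.0192
```

```bash
python3 -c "
from h import *
c=snap('wrist','w10.png')
hook(.627,.1165,.05,.016)
im=c['pixels']; cv2.imwrite('pics/w10c.png',cv2.resize(im[0:160,230:430],None,fx=4,fy=3.7,interpolation=cv2.INTER_CUBIC))"
```

```text
t 12.3 p [0.5204 0.1152 0.0733] yaw 0.017 w 0.0195 F [ 0.  -1.3 -0.6]
SHIFT [0.0007, 0.0004, 0.0488] TURN [-0.0006, 0.0022, 0.0008] minrows 1.0
```

View pics/w10c.png

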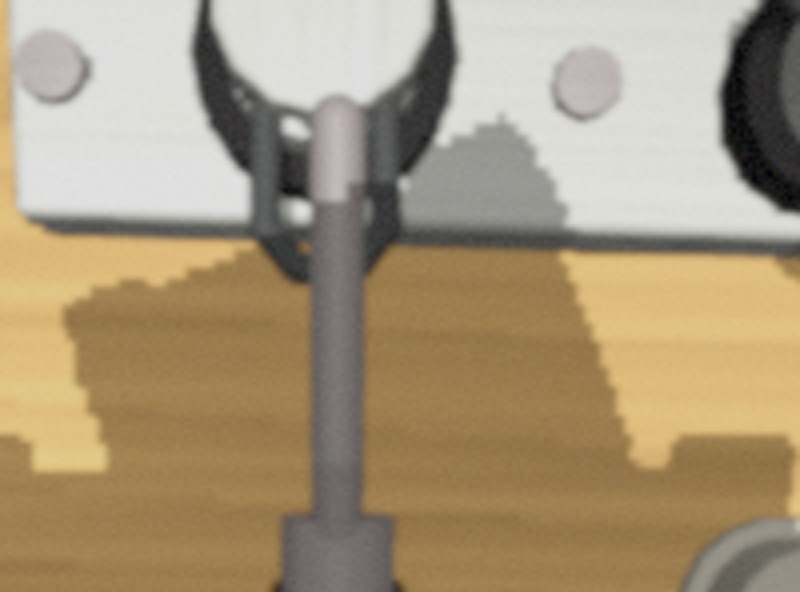

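```bash
python3 -c "
from h import *
W=load('w10.png')
print(px2w(W,230+310/4,270/3.7,.0615),px2w(W,230+265/4,190/3.7,.0615),px2w(W,230+386/4,190/3.7,.0615))
print('shank end',px2w(W,230+338/4,97/3.7,.0733+.0255+.028), 'spindle top near edge',px2w(W,230+325/4,112/3.7,.075))
hook(.628,.118,.05,.016)
"
```

```text
[0.61758645 0.11965181 0.0615    ] [0.62988509 0.12669182 0.0615    ] [0.63015981 0.1080708  0.0615    ]
shank end [0.62848044 0.11548549 0.1268    ] spindle top near edge [0.63865221 0.11744107 0.075     ]
t 12.3 p [0.5204 0.1152 0.0733] yaw 0.017 w 0.0195 F [ 0.  -1.3 -0.6]
SHIFT [0.0017, -0.0011, 0.0488] TURN [-0.0006, 0.0022, 0.0008] minrows 1.0
```

Call:
{"fn": "step_arm", "kwargs": {
  "increments": [
    [[0.0035, -0.002, 0.01], [0, 0, 0]],
    [[0.0035, -0.002, 0.025], [0, 0, 0]],
    [[0.0035, -0.002, 0.04], [0, 0.002, 0]],
    [[0.0035, -0.002, 0.0485], [0, 0.002, 0]],
    [[0.0035, -0.002, 0.0485], [0, 0.002, 0]]
  ]
}}

```text
time: 12.8
ee_pos: [0.5224, 0.1174, 0.0229]
eef_rot: [1.0, 0.009, -0.002, -0.0]
ft_force: [-0.3, -0.6, -0.4]
width: 0.0191
```

```bash
python3 -c "
from h import *
c=snap('wrist','w11.png')
hook(.53,.1165,.05,.016)
im=c['pixels']; cv2.imwrite('pics/w11c.png',cv2.resize(im[0:160,230:430],None,fx=4,fy=3.7,interpolation=cv2.INTER_CUBIC))"
```

```text
t 12.85 p [0.5231 0.1176 0.024 ] yaw 0.018 w 0.019 F [ 0.2 -1.4  0.1]
SHIFT [-0.0992, 0.001, -0.0004] TURN [-0.0006, 0.0018, 0.0016] minrows 2.0
```

View pics/w11c.png

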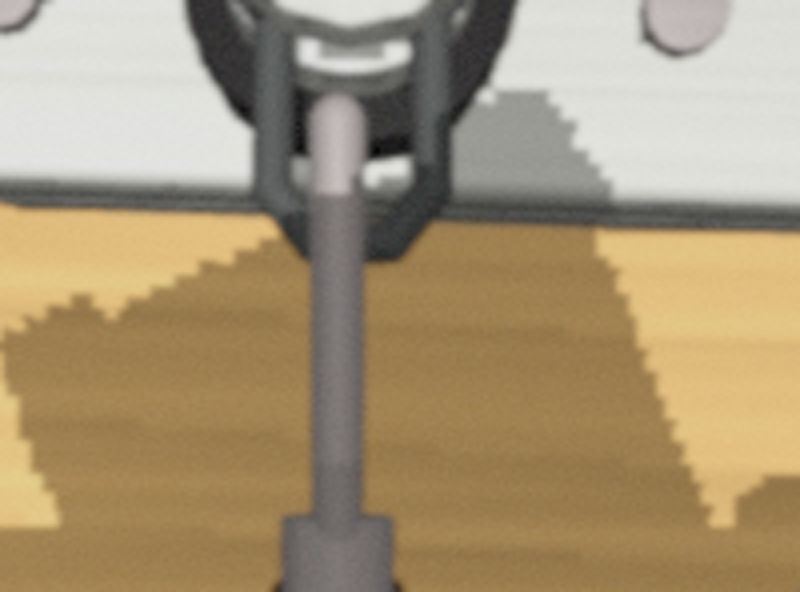

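Call:
{"fn": "step_arm", "kwargs": {
  "increments": [
    [[-0.01, 0, 0], [0, 0, 0]],
    [[-0.022, 0, 0], [0, 0, 0]],
    [[-0.06, 0, 0], [0, 0, 0]],
    [[-0.1, 0, 0], [0, 0, 0]],
    [[-0.12, 0, 0], [0, 0, 0]]
  ]
}}

```text
time: 13.35
ee_pos: [0.4, 0.1151, 0.0241]
eef_rot: [1.0, 0.009, -0.001, 0.0]
ft_force: [0.5, -0.0, -0.5]
width: 0.0196
```

```bash
python3 -c "
from h import *
c=snap('wrist','w12.png')
print(r.read_state()['ee_pos'],r.read_state()['ft_force'])"
```

```text
[0.39821523 0.11504374 0.02398138] [-0.69952383  0.63448917 -2.16679665]
```

View pics/w12.png

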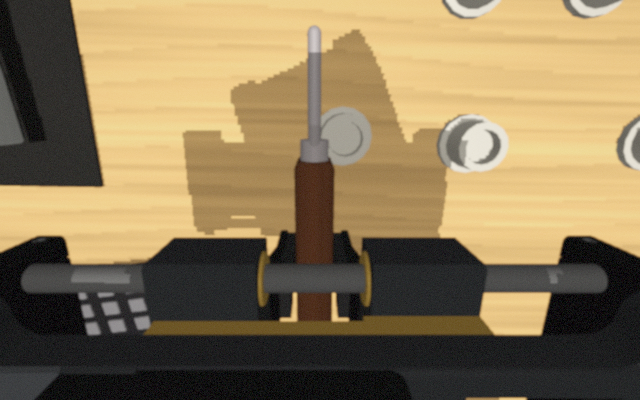

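```bash
python3 -c "
from h import *
c=snap('scene','s3.png');im=c['pixels']
cv2.imwrite('pics/s3c.png',cv2.resize(im[160:310,230:400],None,fx=4,fy=4,interpolation=cv2.INTER_CUBIC))
c=snap('top','t3.png');im=c['pixels']
cv2.imwrite('pics/t3c.png',cv2.resize(im[120:250,250:450],None,fx=4,fy=4,interpolation=cv2.INTER_CUBIC))"
```

```text
(no output)
```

View pics/s3c.png

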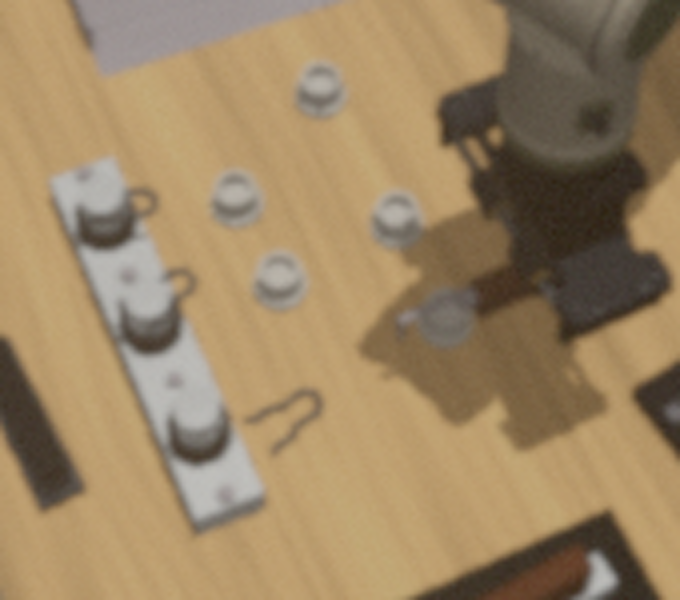

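View pics/t3c.png

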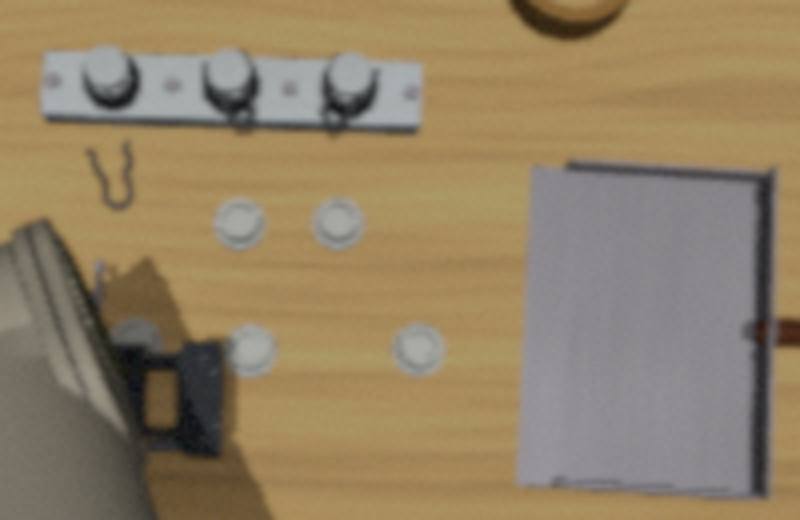

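```bash
python3 -c "
from h import *
hook(.6285,.0225,.10,.21)"
```

```text
t 13.5 p [0.4026 0.1153 0.0249] yaw 0.018 w 0.0195 F [0.6 0.2 0.5]
SHIFT [0.1201, 0.1171, -0.0496] TURN [0.0004, 0.0002, -0.1919] minrows 3.5
```

Call:
{"fn": "step_arm", "kwargs": {
  "increments": [
    [[0, 0, -0.04], [0, 0, -0.02]],
    [[0.01, 0.03, -0.06], [0, 0, -0.07]],
    [[0.045, 0.065, -0.06], [0, 0, -0.12]],
    [[0.08, 0.1, -0.055], [0, 0, -0.17]],
    [[0.115, 0.117, -0.05], [0, 0, -0.192]]
  ]
}}

```text
time: 14.0
ee_pos: [0.5222, -0.0039, 0.0755]
eef_rot: [0.995, 0.104, 0.001, 0.001]
ft_force: [0.4, 1.0, -1.4]
width: 0.0193
```

```bash
python3 -c "
from h import *
hook(.6285,.0225,.10,.21)
hook(.6285,.0225,.08,.21)"
```

```text
t 14.0 p [ 0.5222 -0.0039  0.0755] yaw 0.208 w 0.0193 F [ 0.4  1.  -1.4]
SHIFT [0.0035, -0.0036, 0.001] TURN [0.0026, -0.0016, -0.0019] minrows 0.1
t 14.0 p [ 0.5222 -0.0039  0.0755] yaw 0.208 w 0.0193 F [ 0.4  1.  -1.4]
SHIFT [0.0034, -0.0037, 0.021] TURN [0.0026, -0.0016, -0.0019] minrows 0.4
```

Call:
{"fn": "step_arm", "kwargs": {
  "increments": [
    [[0.003, -0.004, 0.01], [0.002, 0, 0]],
    [[0.003, -0.004, 0.015], [0.002, 0, 0]],
    [[0.003, -0.004, 0.015], [0.002, 0, 0]]
  ]
}}

```text
time: 14.3
ee_pos: [0.5234, 0.0014, 0.0597]
eef_rot: [0.995, 0.104, -0.0, -0.0]
ft_force: [-1.2, 0.6, -1.2]
width: 0.0192
```

```bash
python3 -c "
from h import *
c=snap('wrist','w13.png')
s=r.read_state();print(s['ee_pos'],yawof(s))
im=c['pixels']; cv2.imwrite('pics/w13c.png',cv2.resize(im[0:160,230:430],None,fx=4,fy=3.7,interpolation=cv2.INTER_CUBIC))"
```

```text
[0.52355828 0.00145042 0.06033339] 0.20920300320436422
```

View pics/w13c.png

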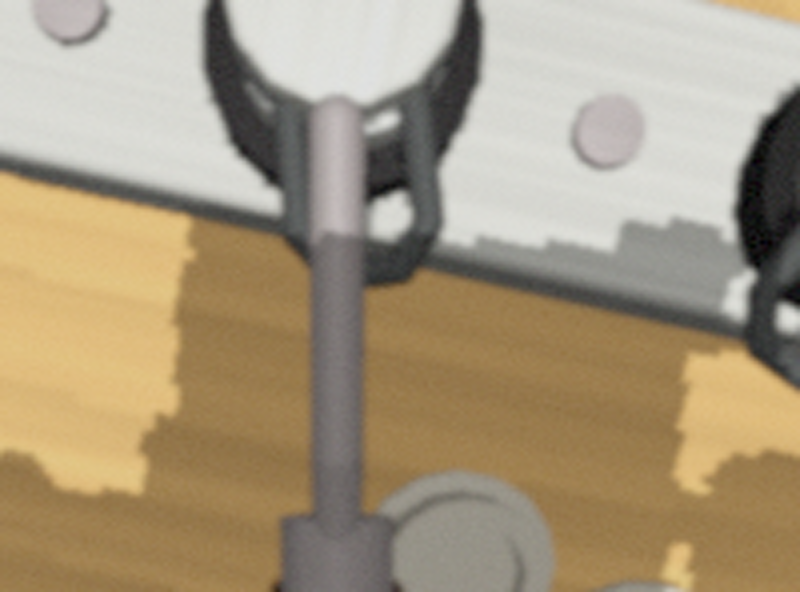

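```bash
python3 -c "
from h import *
W=load('w13.png'); s=r.read_state(); q=R.from_quat(s['eef_rot']); p=s['ee_pos']
f=lambda x,y,z: q.inv().apply(px2w(W,230+x/4,y/3.7,z)-p).round(4)
print('L',f(293,180,.0615),'R',f(426,180,.0615),'end',f(362,272,.0615),'spindle',f(350,110,.075))
print('shank end',f(338,97,p[2]+.0255+.028))
hook(.6285,.0225,.05,.21)"
```

```text
L [ 0.1092 -0.0062 -0.0011] R [ 0.1092  0.013  -0.0011] end [ 0.0958  0.0038 -0.0011] spindle [ 0.116   0.0019 -0.0146]
shank end [ 0.1083  0.0003 -0.0534]
t 14.35 p [0.5236 0.0015 0.0603] yaw 0.209 w 0.0192 F [-0.8  0.7 -0.1]
SHIFT [0.001, 0.0013, 0.0358] TURN [0.0002, -0.0008, -0.0008] minrows 0.7
```

Call:
{"fn": "step_arm", "kwargs": {
  "increments": [
    [[0.0015, 0.003, 0.005], [0, 0, 0]],
    [[0.0015, 0.003, 0.018], [0, 0, 0]],
    [[0.0015, 0.003, 0.03], [0, 0, 0]],
    [[0.0015, 0.003, 0.0355], [0, 0, 0]],
    [[0.0015, 0.003, 0.0355], [0, 0, 0]]
  ]
}}

```text
time: 14.85
ee_pos: [0.5247, -0.0011, 0.0235]
eef_rot: [0.995, 0.105, -0.001, -0.0]
ft_force: [-0.1, 0.0, -0.5]
width: 0.0196
```

```bash
python3 -c "
from h import *
c=snap('wrist','w14.png')
s=r.read_state();print(s['ee_pos'],yawof(s),s['ft_force'])
im=c['pixels']; cv2.imwrite('pics/w14c.png',cv2.resize(im[0:160,230:430],None,fx=4,fy=3.7,interpolation=cv2.INTER_CUBIC))"
```

```text
[ 0.52524905 -0.00109167  0.02431685] 0.20934545751038408 [-0.34278152 -0.16449695 -0.43983203]
```

View pics/w14c.png

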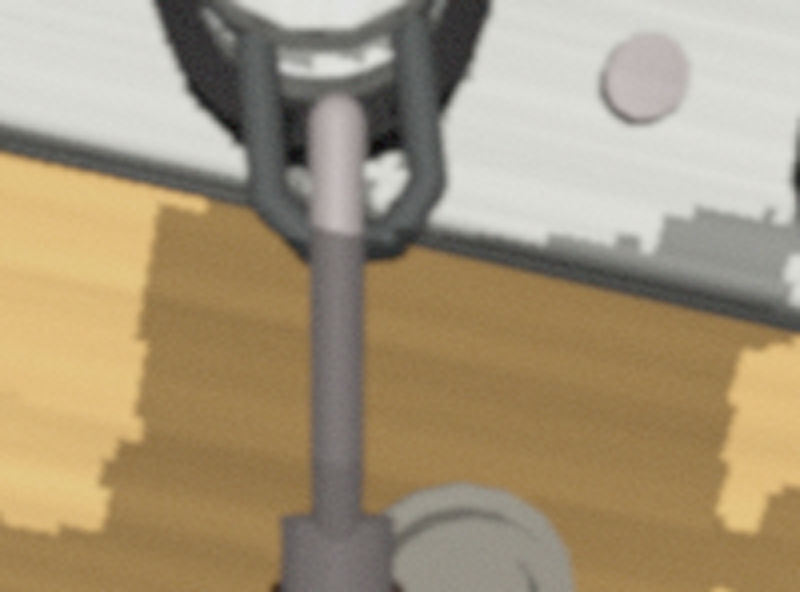

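Call:
{"fn": "step_arm", "kwargs": {
  "increments": [
    [[-0.01, 0, 0], [0, 0, 0]],
    [[-0.022, 0, 0], [0, 0, 0]],
    [[-0.062, 0, 0], [0, 0, 0]],
    [[-0.105, 0, 0], [0, 0, 0]],
    [[-0.12, 0, 0], [0, 0, 0]]
  ]
}}

```text
time: 15.4
ee_pos: [0.4036, -0.0272, 0.0239]
eef_rot: [0.995, 0.104, -0.001, 0.0]
ft_force: [1.1, -0.3, -0.7]
width: 0.0192
```

```bash
python3 -c "
from h import *
c=snap('scene','s4.png');im=c['pixels']
cv2.imwrite('pics/s4c.png',cv2.resize(im[160:310,230:400],None,fx=4,fy=4,interpolation=cv2.INTER_CUBIC))
hook(.6285,-.055,.08,-.287)"
```

```text
t 15.45 p [ 0.4031 -0.0275  0.024 ] yaw 0.208 w 0.0195 F [-1.3 -0.5 -1.5]
SHIFT [0.1215, 0.0231, -0.0308] TURN [0.0016, 0.0026, 0.4949] minrows 3.3
```

View pics/s4c.png

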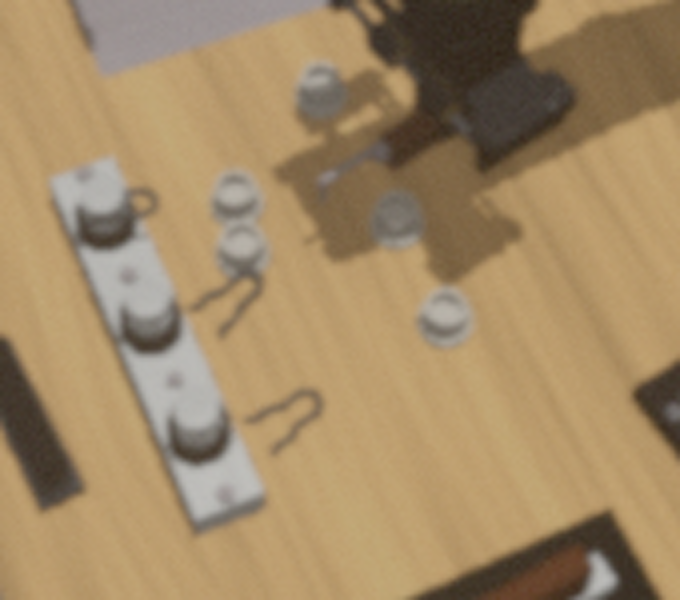

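Call:
{"fn": "step_arm", "kwargs": {
  "increments": [
    [[0, 0, -0.03], [0, 0, 0.1]],
    [[0.015, 0.005, -0.06], [0, 0, 0.22]],
    [[0.05, 0.012, -0.06], [0, 0, 0.34]],
    [[0.09, 0.02, -0.05], [0, 0, 0.45]],
    [[0.122, 0.023, -0.04], [0, 0.002, 0.495]]
  ]
}}

```text
time: 15.95
ee_pos: [0.5301, -0.0255, 0.0643]
eef_rot: [0.989, -0.146, 0.001, 0.001]
ft_force: [0.0, 0.3, -0.7]
width: 0.0196
```

```bash
python3 -c "
from h import *
hook(.6285,-.055,.087,-.287)"
```

```text
t 15.95 p [ 0.5301 -0.0255  0.0643] yaw -0.293 w 0.0196 F [ 0.   0.3 -0.7]
SHIFT [-0.0032, 0.0005, 0.0028] TURN [0.0014, -0.0028, -0.0057] minrows 0.1
```

Call:
{"fn": "step_arm", "kwargs": {
  "increments": [
    [[-0.003, 0, 0.003], [0, 0, -0.005]],
    [[-0.003, 0, 0.003], [0, 0, -0.005]]
  ]
}}

```text
time: 16.15
ee_pos: [0.5267, -0.0242, 0.0607]
eef_rot: [0.99, -0.143, 0.001, 0.001]
ft_force: [-0.6, 0.1, -1.3]
width: 0.0197
```

```bash
python3 -c "
from h import *
c=snap('wrist','w15.png')
s=r.read_state();print(s['ee_pos'],yawof(s))
im=c['pixels']; cv2.imwrite('pics/w15c.png',cv2.resize(im[0:160,230:430],None,fx=4,fy=3.7,interpolation=cv2.INTER_CUBIC))"
```

```text
[ 0.52645355 -0.02449424  0.06126927] -0.28686109378135916
```

View pics/w15c.png

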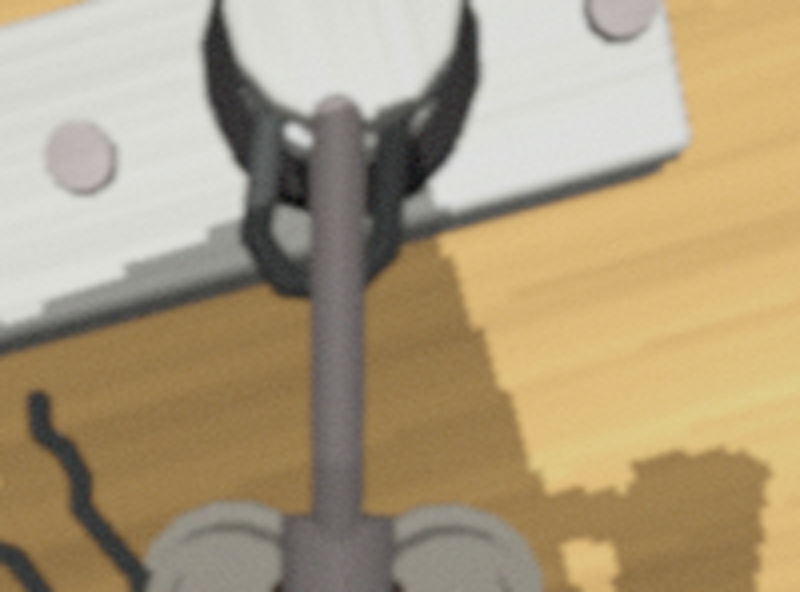

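```bash
python3 -c "
from h import *
W=load('w15.png'); s=r.read_state(); q=R.from_quat(s['eef_rot']); p=s['ee_pos']
f=lambda x,y,z: q.inv().apply(px2w(W,230+x/4,y/3.7,z)-p).round(4)
print('L',f(260,190,.0615),'R',f(390,190,.0615),'end',f(315,283,.0615),'spindle',f(335,118,.075))
hook(.6285,-.055,.05,-.287)"
```

```text
L [ 0.1082 -0.0115 -0.    ] R [ 0.1082  0.0074 -0.    ] end [ 0.0946 -0.0036 -0.    ] spindle [ 0.1154 -0.0006 -0.0135]
t 16.2 p [ 0.5265 -0.0245  0.0613] yaw -0.287 w 0.0197 F [-0.2  0.5 -0.4]
SHIFT [0.0004, 0.0003, 0.0368] TURN [0.0016, -0.002, 0.0001] minrows 0.7
```

Call:
{"fn": "step_arm", "kwargs": {
  "increments": [
    [[0, -0.0025, 0.005], [0, 0, 0]],
    [[0, -0.0025, 0.018], [0, 0, 0]],
    [[0, -0.0025, 0.03], [0, 0, 0]],
    [[0, -0.0025, 0.0365], [0, 0, 0]],
    [[0, -0.0025, 0.0365], [0, 0, 0]]
  ]
}}

```text
time: 16.7
ee_pos: [0.5261, -0.0222, 0.0233]
eef_rot: [0.99, -0.143, -0.0, 0.001]
ft_force: [0.1, -0.5, -0.5]
width: 0.0194
```

```bash
python3 -c "
from h import *
c=snap('wrist','w16.png')
s=r.read_state();print(s['ee_pos'],yawof(s),s['ft_force'])
im=c['pixels']; cv2.imwrite('pics/w16c.png',cv2.resize(im[0:160,230:430],None,fx=4,fy=3.7,interpolation=cv2.INTER_CUBIC))"
```

```text
[ 0.52666947 -0.0221778   0.02412416] -0.2868585300287597 [-0.76159133  0.28760649 -0.19017799]
```

View pics/w16c.png

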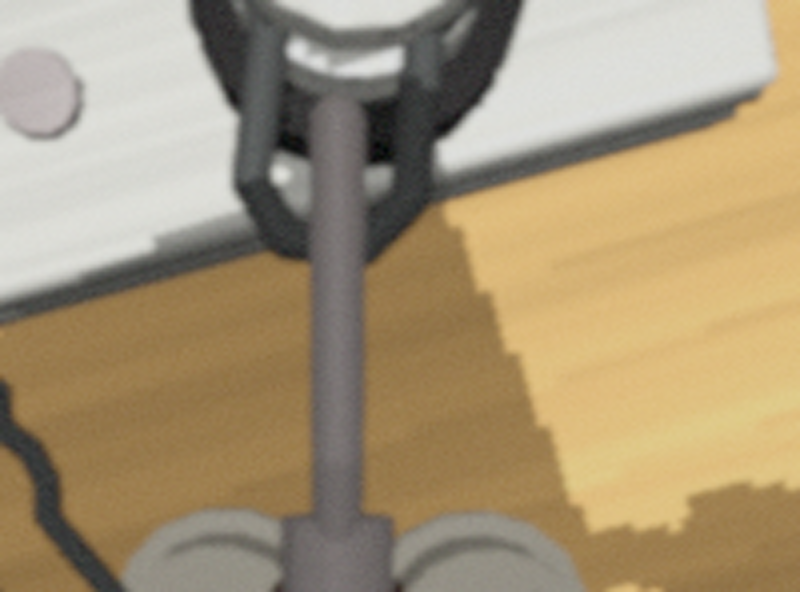

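Call:
{"fn": "step_arm", "kwargs": {
  "increments": [
    [[-0.01, -0.001, 0], [0, 0, 0]],
    [[-0.022, -0.002, 0], [0, 0, 0]],
    [[-0.062, -0.005, 0], [0, 0, 0]],
    [[-0.105, -0.008, 0], [0, 0, 0]],
    [[-0.12, -0.008, 0], [0, 0, 0]]
  ]
}}

```text
time: 17.25
ee_pos: [0.41, 0.0205, 0.0237]
eef_rot: [0.99, -0.142, -0.001, 0.002]
ft_force: [1.2, -0.8, -0.6]
width: 0.0195
```

```bash
python3 -c "
from h import *
c=snap('scene','s5.png');im=c['pixels']
cv2.imwrite('pics/s5c.png',cv2.resize(im[160:310,230:400],None,fx=4,fy=4,interpolation=cv2.INTER_CUBIC))
plan(.44,.12,.16,0)
plan(.525,.434,.13,0)"
```

```text
t 17.3 p [0.4095 0.0206 0.0238] yaw -0.285 w 0.0193 F [-1.   0.7 -2.1]
SHIFT [0.0013, -0.1037, -0.1005] TURN [0.0033, 0.0012, -0.2848] minrows 2.9
t 17.3 p [0.4095 0.0206 0.0238] yaw -0.285 w 0.0193 F [-1.   0.7 -2.1]
SHIFT [-0.0054, -0.429, -0.0716] TURN [0.0033, 0.0012, -0.2848] minrows 8.7
```

View pics/s5c.png

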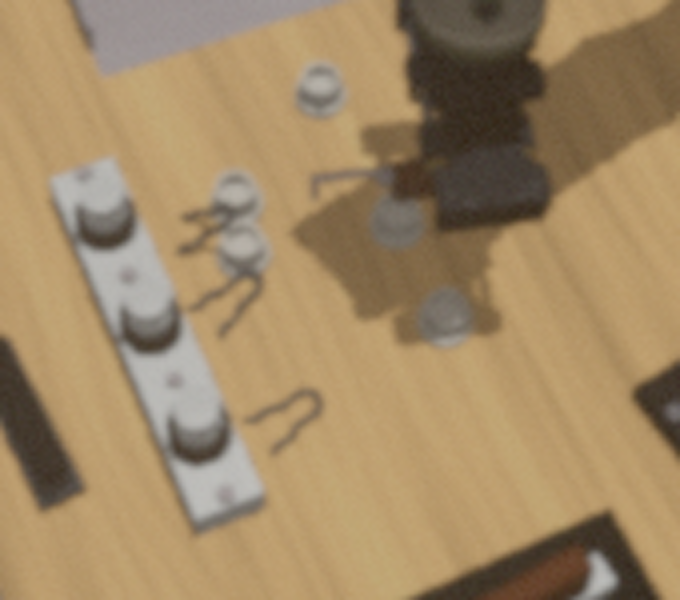

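Call:
{"fn": "step_arm", "kwargs": {
  "increments": [
    [[0.01, -0.01, -0.045], [0, 0, -0.06]],
    [[0.01, -0.035, -0.085], [0, 0, -0.12]],
    [[0.005, -0.08, -0.1], [0, 0, -0.18]],
    [[0, -0.125, -0.1], [0, 0, -0.24]],
    [[0, -0.17, -0.1], [0, 0, -0.285]]
  ]
}}

```text
time: 17.8
ee_pos: [0.458, 0.1859, 0.1247]
eef_rot: [1.0, 0.001, 0.001, 0.001]
ft_force: [1.0, -1.0, -0.4]
width: 0.0197
```

```bash
python3 -c "
from h import *
plan(.525,.434,.14,-.017)"
```

```text
t 17.8 p [0.458  0.1859 0.1247] yaw 0.002 w 0.0197 F [ 1.  -1.  -0.4]
SHIFT [0.0675, -0.248, 0.02] TURN [0.0029, -0.0014, 0.019] minrows 5.2
```

Call:
{"fn": "step_arm", "kwargs": {
  "increments": [
    [[0.013, -0.047, 0], [0, 0, 0]],
    [[0.027, -0.095, 0], [0, 0, 0]],
    [[0.04, -0.143, 0], [0, 0, 0.01]],
    [[0.054, -0.19, 0.005], [0, 0, 0.015]],
    [[0.067, -0.238, 0.01], [0.003, 0, 0.019]]
  ]
}}

```text
time: 18.3
ee_pos: [0.5255, 0.4257, 0.1141]
eef_rot: [1.0, -0.009, 0.001, -0.0]
ft_force: [1.3, -0.2, -0.2]
width: 0.0197
```

```bash
python3 -c "
from h import *
plan(.525,.434,.018,-.017)"
```

```text
t 18.3 p [0.5255 0.4257 0.1141] yaw -0.018 w 0.0197 F [ 1.3 -0.2 -0.2]
SHIFT [-0.0009, -0.0082, 0.1321] TURN [-0.0003, -0.0023, -0.0015] minrows 2.6
```

Call:
{"fn": "step_arm", "kwargs": {
  "increments": [
    [[0, -0.008, 0.01], [0, 0, 0]],
    [[0, -0.008, 0.045], [0, 0, 0]],
    [[0, -0.008, 0.08], [0, 0, 0]],
    [[0, -0.008, 0.11], [0, -0.002, 0]],
    [[0, -0.008, 0.12], [0, -0.002, 0]]
  ]
}}

```text
time: 18.8
ee_pos: [0.5246, 0.4317, -0.0093]
eef_rot: [1.0, -0.009, -0.002, 0.002]
ft_force: [-0.6, 0.2, -1.8]
width: 0.0192
```

Call:
{"fn": "step_arm", "kwargs": {
  "increments": [
    [[0, 0, 0.003], [0, 0, 0]],
    [[0, 0, 0.006], [0, 0, 0]],
    [[0, 0, 0.009], [0, 0, 0]],
    [[0, 0, 0.009], [0, 0, 0]]
  ]
}}

```text
time: 19.2
ee_pos: [0.525, 0.4321, -0.0174]
eef_rot: [1.0, -0.009, -0.001, 0.001]
ft_force: [0.4, -0.8, -0.8]
width: 0.0197
```

Call:
{"fn": "step_arm", "kwargs": {
  "increments": [
    [[0, 0, 0.001], [0, 0, 0]],
    [[0, 0, 0.001], [0, 0, 0]]
  ]
}}

```text
time: 19.4
ee_pos: [0.5253, 0.4324, -0.0177]
eef_rot: [1.0, -0.009, -0.001, 0.001]
ft_force: [-1.1, -0.5, 0.1]
width: 0.0196
```

Call:
{"fn": "step_arm", "kwargs": {
  "increments": [
    [[0, 0, 0], [0, 0, 0]],
    [[0, 0, 0], [0, 0, 0]],
    [[0, 0, 0], [0, 0, 0]],
    [[0, 0, 0], [0, 0, 0]],
    [[0, 0, 0], [0, 0, 0]]
  ],
  "hand": -0.2
}}

```text
time: 19.9
ee_pos: [0.5253, 0.4324, -0.0177]
eef_rot: [1.0, -0.009, -0.001, 0.001]
ft_force: [0.0, -0.5, 0.3]
width: 0.0489
```

Call:
{"fn": "step_arm", "kwargs": {
  "increments": [
    [[0, 0, -0.02], [0, 0, 0]],
    [[0, 0, -0.05], [0, 0, 0]],
    [[0, 0, -0.09], [0, 0, 0]],
    [[0, 0.02, -0.13], [0, 0, 0]],
    [[0, 0.05, -0.14], [0, 0, 0]]
  ]
}}

```text
time: 20.4
ee_pos: [0.5251, 0.3857, 0.1274]
eef_rot: [1.0, -0.008, 0.002, -0.002]
ft_force: [0.7, 0.4, 0.8]
width: 0.0519
```

```bash
python3 -c "
from h import *
c=snap('wrist','w17.png')
plan(.5257,.3255,.12,.08)"
```

```text
t 20.45 p [0.5275 0.3788 0.1271] yaw -0.022 w 0.0525 F [ 5.8 -2.3  1.2]
SHIFT [-0.0008, 0.0533, 0.0432] TURN [0.001, -0.0046, -0.102] minrows 1.4
```

View pics/w17.png

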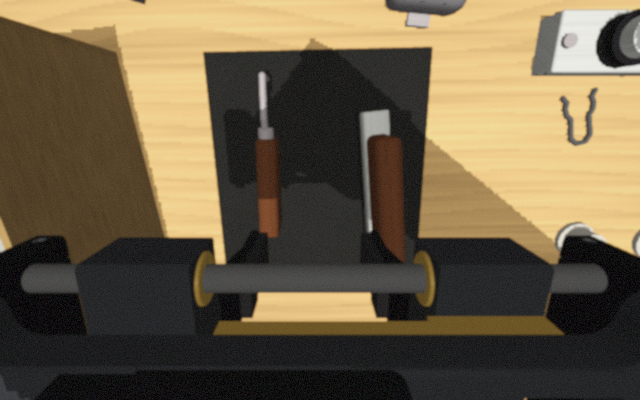

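Call:
{"fn": "step_arm", "kwargs": {
  "increments": [
    [[0, 0.02, 0.01], [0, 0, -0.03]],
    [[-0.001, 0.04, 0.02], [0, 0, -0.07]],
    [[-0.001, 0.053, 0.04], [0, -0.004, -0.1]],
    [[-0.001, 0.053, 0.06], [0, -0.004, -0.102]],
    [[-0.001, 0.053, 0.06], [0, -0.004, -0.102]]
  ],
  "hand": -0.5
}}

```text
time: 20.95
ee_pos: [0.5243, 0.324, 0.0645]
eef_rot: [0.999, 0.04, -0.002, 0.002]
ft_force: [-0.4, -0.7, 0.1]
width: 0.0654
```

```bash
python3 -c "
from h import *
c=snap('wrist','w18.png')
s=r.read_state();q=R.from_quat(s['eef_rot']);p=s['ee_pos']
plan(.5257,.3255,.046,.08)"
```

```text
t 21.0 p [0.5249 0.3252 0.0663] yaw 0.08 w 0.0651 F [-0.  -0.1  0.7]
SHIFT [0.001, -0.0003, 0.0563] TURN [0.0019, 0.0016, -0.0003] minrows 1.1
```

View pics/w18.png

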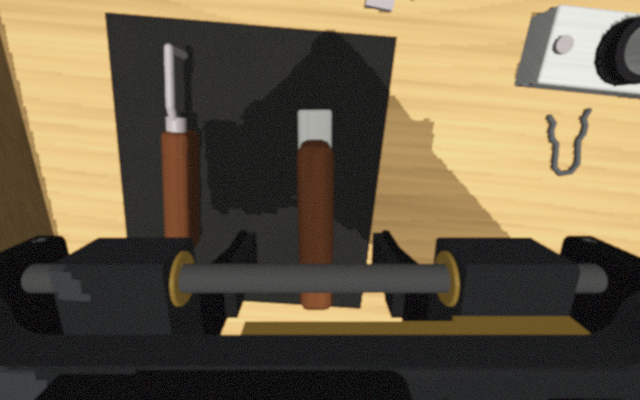

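Call:
{"fn": "step_arm", "kwargs": {
  "increments": [
    [[0.001, 0, 0.02], [0, 0, 0]],
    [[0.001, 0, 0.04], [0, 0, 0]],
    [[0.001, 0, 0.052], [0.001, 0.001, 0]],
    [[0.001, 0, 0.056], [0.001, 0.001, 0]],
    [[0.001, 0, 0.056], [0.001, 0.001, 0]]
  ]
}}

```text
time: 21.5
ee_pos: [0.5258, 0.3256, 0.0106]
eef_rot: [0.999, 0.04, -0.0, 0.0]
ft_force: [-0.0, -0.5, 0.2]
width: 0.0654
```

Call:
{"fn": "step_arm", "kwargs": {
  "increments": [
    [[0, 0, 0], [0, 0, 0]],
    [[0, 0, 0], [0, 0, 0]],
    [[0, 0, 0], [0, 0, 0]],
    [[0, 0, 0], [0, 0, 0]],
    [[0, 0, 0], [0, 0, 0]]
  ],
  "hand": 1,
  "grip_force": 60
}}

```text
time: 22.0
ee_pos: [0.5259, 0.3256, 0.0108]
eef_rot: [0.999, 0.04, -0.0, 0.0]
ft_force: [-0.7, -0.5, 0.7]
width: 0.033
```

Call:
{"fn": "step_arm", "kwargs": {
  "increments": [
    [[0, 0, 0], [0, 0, 0]],
    [[0, 0, 0], [0, 0, 0]],
    [[0, 0, 0], [0, 0, 0]],
    [[0, 0, 0], [0, 0, 0]]
  ]
}}

```text
time: 22.4
ee_pos: [0.5259, 0.3254, 0.0108]
eef_rot: [0.999, 0.04, -0.0, 0.0]
ft_force: [-0.0, -1.8, 1.0]
width: 0.0217
```

```bash
python3 -c "
from h import *
S=load('s5.png')
s3=lambda x,y,z:np.round(px2w(S,230+(x+.5)/4-.5,160+(y+.5)/4-.5,z),4)
print('ring0',[s3(*p,.003) for p in ((248,421),(272,453),(320,395))])
print('ring1',[s3(*p,.003) for p in ((190,308),(220,333),(260,280))])
print('ring2',[s3(*p,.003) for p in ((183,216),(183,252))],s3(245,205,.02))
print('plugs',[s3(*p,.026) for p in ((321,82),(237,187),(242,240),(398,210),(445,308))])
plan(.53,.19,.08,-.12)"
```

```text
ring0 [array([0.6188, 0.1084, 0.003 ]), array([0.6133, 0.1374, 0.003 ]), array([0.5653, 0.111 , 0.003 ])]
ring1 [array([0.6215, 0.0096, 0.003 ]), array([0.6098, 0.0371, 0.003 ]), array([0.5669, 0.0094, 0.003 ])]
ring2 [array([ 0.5971, -0.0635,  0.003 ]), array([ 0.6086, -0.0352,  0.003 ])] [ 0.5554 -0.0435  0.02  ]
plugs [array([ 0.4619, -0.116 ,  0.026 ]), array([ 0.5559, -0.0566,  0.026 ]), array([ 0.5701, -0.014 ,  0.026 ]), array([0.4574, 0.0098, 0.026 ]), array([0.4619, 0.0962, 0.026 ])]
t 22.4 p [0.5259 0.3254 0.0108] yaw 0.08 w 0.0217 F [-0.  -1.8  1. ]
SHIFT [-0.0067, 0.1354, -0.033] TURN [0.0009, 0.0003, 0.1999] minrows 2.8
```

Call:
{"fn": "step_arm", "kwargs": {
  "increments": [
    [[0, 0, -0.025], [0, 0, 0]],
    [[0, 0, -0.045], [0, 0, 0.02]],
    [[0, 0.04, -0.045], [0, 0, 0.08]],
    [[0, 0.085, -0.045], [0, 0, 0.14]],
    [[-0.003, 0.13, -0.045], [0, 0, 0.2]]
  ]
}}

```text
time: 22.9
ee_pos: [0.5332, 0.1944, 0.0558]
eef_rot: [0.998, -0.061, -0.0, 0.0]
ft_force: [1.1, -0.2, -1.5]
width: 0.0221
```

```bash
python3 -c "
from h import *
plan(.535,.18,.0445,-.12)
c=snap('wrist','w19.png')"
```

```text
t 22.9 p [0.5332 0.1944 0.0558] yaw -0.122 w 0.0221 F [ 1.1 -0.2 -1.5]
SHIFT [0.0035, 0.014, 0.0473] TURN [0.0007, 0.0002, -0.0019] minrows 1.0
```

View pics/w19.png

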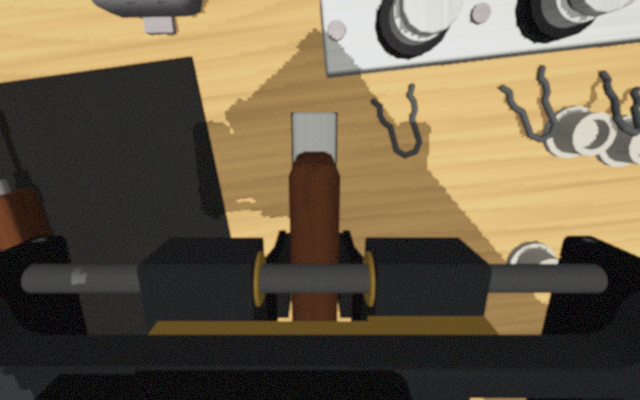

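Call:
{"fn": "step_arm", "kwargs": {
  "increments": [
    [[0.003, 0.008, 0.015], [0, 0, 0]],
    [[0.003, 0.01, 0.03], [0, 0, 0]],
    [[0.003, 0.01, 0.042], [0, 0, 0]],
    [[0.003, 0.01, 0.047], [0, 0, 0]],
    [[0.003, 0.01, 0.047], [0, 0, 0]]
  ]
}}

```text
time: 23.45
ee_pos: [0.5351, 0.1756, 0.0079]
eef_rot: [0.998, -0.066, -0.001, 0.003]
ft_force: [-4.3, -3.2, 6.8]
width: 0.0214
```

```bash
python3 -c "
from h import *
plan(.535,.085,.0445,-.12)"
```

```text
t 23.45 p [0.5351 0.1756 0.0079] yaw -0.131 w 0.0214 F [-4.3 -3.2  6.8]
SHIFT [0.0118, 0.0898, -0.0] TURN [0.0066, 0.0018, -0.0115] minrows 1.8
```

Call:
{"fn": "step_arm", "kwargs": {
  "increments": [
    [[0.002, 0.018, -0.0006], [0.005, 0, -0.005]],
    [[0.004, 0.036, -0.0006], [0.006, 0.001, -0.01]],
    [[0.007, 0.054, -0.0006], [0.006, 0.001, -0.01]],
    [[0.009, 0.072, -0.0006], [0.006, 0.001, -0.01]],
    [[0.012, 0.09, -0.0006], [0.006, 0.001, -0.01]]
  ]
}}

```text
time: 23.95
ee_pos: [0.5346, 0.0864, 0.0083]
eef_rot: [0.998, -0.059, -0.001, -0.0]
ft_force: [-0.2, 1.2, -2.2]
width: 0.0214
```

```bash
python3 -c "
from h import *
plan(.535,-.01,.0445,-.12)
c=snap('wrist','w20.png')"
```

```text
t 23.95 p [0.5346 0.0864 0.0083] yaw -0.118 w 0.0214 F [-0.2  1.2 -2.2]
SHIFT [0.0117, 0.0957, -0.0003] TURN [-0.0004, 0.0019, 0.0019] minrows 1.9
```

View pics/w20.png

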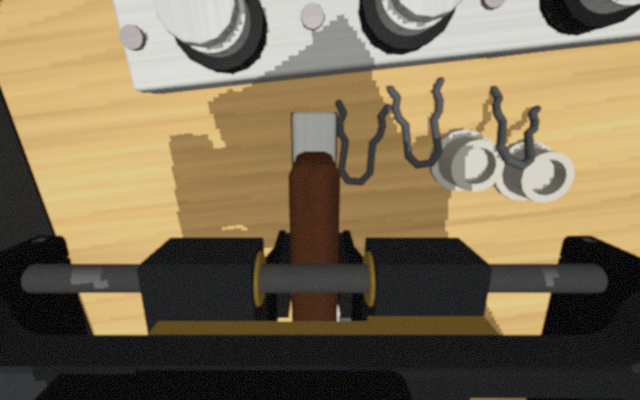

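Sweep pushes ring0 (blade edge at px 338) cleanly. Continuing.

Call:
{"fn": "step_arm", "kwargs": {
  "increments": [
    [[0.002, 0.019, -0.0003], [0, 0, 0]],
    [[0.005, 0.038, -0.0003], [0, 0.001, 0]],
    [[0.007, 0.057, -0.0003], [0, 0.001, 0]],
    [[0.01, 0.076, -0.0003], [0, 0.001, 0]],
    [[0.012, 0.095, -0.0003], [0, 0.001, 0]]
  ]
}}

```text
time: 24.5
ee_pos: [0.5356, -0.0116, 0.008]
eef_rot: [0.998, -0.059, -0.001, 0.0]
ft_force: [0.8, 0.9, -2.3]
width: 0.0218
```

```bash
python3 -c "
from h import *
plan(.525,-.1,.0445,-.12)
c=snap('wrist','w21.png')"
```

```text
t 24.5 p [ 0.5356 -0.0116  0.008 ] yaw -0.118 w 0.0218 F [ 0.8  0.9 -2.3]
SHIFT [-0.0, 0.089, -0.0005] TURN [0.0005, 0.0013, 0.0015] minrows 1.8
```

View pics/w21.png

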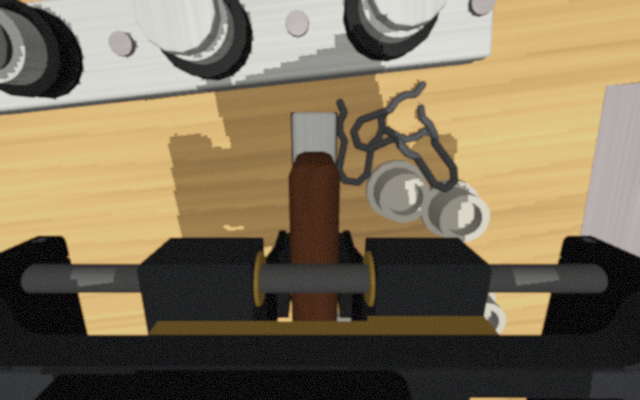

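Call:
{"fn": "step_arm", "kwargs": {
  "increments": [
    [[0.001, 0.018, -0.0005], [0, 0.001, 0]],
    [[0.002, 0.036, -0.0005], [0, 0.001, 0]],
    [[0.003, 0.054, -0.0005], [0, 0.001, 0]],
    [[0.004, 0.072, -0.0005], [0, 0.001, 0]],
    [[0.004, 0.09, -0.0005], [0, 0.001, 0]]
  ]
}}

```text
time: 25.05
ee_pos: [0.5288, -0.1038, 0.0079]
eef_rot: [0.998, -0.06, -0.0, 0.001]
ft_force: [0.6, 0.7, -1.6]
width: 0.0213
```

```bash
python3 -c "
from h import *
plan(.515,-.16,.0445,-.06)
c=snap('wrist','w22.png')"
```

```text
t 25.05 p [ 0.5288 -0.1038  0.0079] yaw -0.119 w 0.0213 F [ 0.6  0.7 -1.6]
SHIFT [-0.0071, 0.0574, -0.0005] TURN [0.0014, 0.0009, -0.0592] minrows 1.2
```

View pics/w22.png

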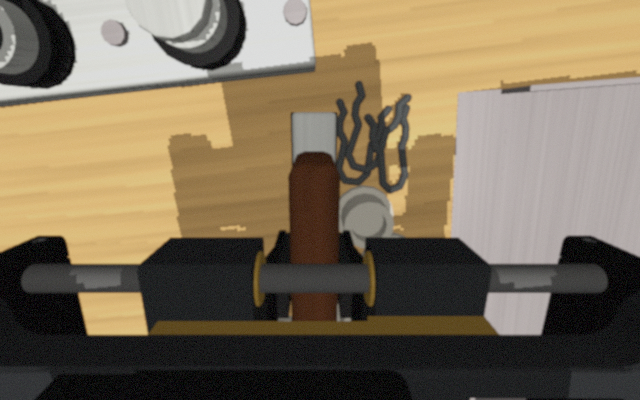

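```bash
python3 -c "
from h import *
plan(.526,-.106,.0445,-.36)
plan(.49,-.15,.0445,-.4)"
```

```text
t 25.1 p [ 0.5282 -0.1078  0.0078] yaw -0.123 w 0.0215 F [-0.2 -2.8 -1.6]
SHIFT [-0.0024, -0.0015, -0.0007] TURN [0.0035, 0.0009, 0.2373] minrows 1.6
t 25.1 p [ 0.5282 -0.1078  0.0078] yaw -0.123 w 0.0215 F [-0.2 -2.8 -1.6]
SHIFT [-0.0327, 0.0466, -0.0005] TURN [0.0035, 0.0008, 0.2773] minrows 1.8
```

Call:
{"fn": "step_arm", "kwargs": {
  "increments": [
    [[0.002, 0, -0.0006], [0.002, 0, 0.08]],
    [[0.002, 0, -0.0006], [0.003, 0, 0.16]],
    [[0.001, 0, -0.0006], [0.003, 0, 0.24]],
    [[-0.008, 0.012, -0.0006], [0.003, 0, 0.26]],
    [[-0.018, 0.026, -0.0006], [0.003, 0, 0.28]]
  ]
}}

```text
time: 25.6
ee_pos: [0.5071, -0.1299, 0.0082]
eef_rot: [0.98, -0.198, -0.0, -0.0]
ft_force: [0.3, 0.3, -1.1]
width: 0.0218
```

```bash
python3 -c "
from h import *
plan(.485,-.155,.0445,-.4)
c=snap('wrist','w23.png')"
```

```text
t 25.6 p [ 0.5071 -0.1299  0.0082] yaw -0.4 w 0.0218 F [ 0.3  0.3 -1.1]
SHIFT [-0.0106, 0.0317, -0.0003] TURN [-0.0002, 0.001, 0.0004] minrows 0.7
```

View pics/w23.png

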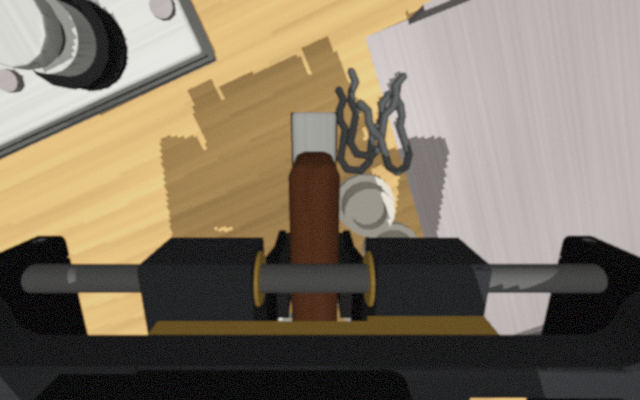

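```bash
python3 -c "
from h import *
W=load('w23.png')
for n,p in (('tipA',(352,72)),('tipB',(402,75)),('loopA',(355,170)),('loopB',(400,170)),('lipcorner',(368,38)),('wallfront',(412,18))): print(n,px2w(W,*p,.003).round(4))
plan(.49,-.18,.0445,-.2)"
```

```text
tipA [ 0.588  -0.1891  0.003 ]
tipB [ 0.5746 -0.2166  0.003 ]
loopA [ 0.5309 -0.1693  0.003 ]
loopB [ 0.5193 -0.1967  0.003 ]
lipcorner [ 0.6019 -0.2046  0.003 ]
wallfront [ 0.6018 -0.2318  0.003 ]
t 25.65 p [ 0.5044 -0.1338  0.0079] yaw -0.405 w 0.0215 F [-1.6 -4.1 -1.9]
SHIFT [0.005, 0.0482, -0.0005] TURN [0.0021, 0.0027, -0.2051] minrows 1.4
```

```bash
python3 -c "
from h import *
plan(.50,-.165,.0445,-.3)
plan(.50,-.185,.0455,-.15)
plan(.50,-.215,.0475,-.04)"
```

```text
t 25.65 p [ 0.5044 -0.1338  0.0079] yaw -0.405 w 0.0215 F [-1.6 -4.1 -1.9]
SHIFT [0.0083, 0.0304, -0.0006] TURN [0.0022, 0.0026, -0.1051] minrows 0.7
t 25.65 p [ 0.5044 -0.1338  0.0079] yaw -0.405 w 0.0215 F [-1.6 -4.1 -1.9]
SHIFT [0.0161, 0.0488, -0.0015] TURN [0.002, 0.0028, -0.2551] minrows 1.7
t 25.65 p [ 0.5044 -0.1338  0.0079] yaw -0.405 w 0.0215 F [-1.6 -4.1 -1.9]
SHIFT [0.028, 0.0764, -0.0035] TURN [0.0018, 0.0029, -0.3651] minrows 2.4
```

Call:
{"fn": "step_arm", "kwargs": {
  "increments": [
    [[0.004, 0.015, -0.0005], [0, 0, -0.05]],
    [[0.008, 0.03, -0.0006], [0.002, 0.002, -0.105]],
    [[0.012, 0.04, -0.0015], [0.002, 0.002, -0.18]],
    [[0.018, 0.053, -0.002], [0.002, 0.002, -0.26]],
    [[0.023, 0.065, -0.003], [0.002, 0.002, -0.33]]
  ]
}}

```text
time: 26.15
ee_pos: [0.4991, -0.2032, 0.0107]
eef_rot: [0.999, -0.036, -0.001, -0.0]
ft_force: [-0.2, 2.5, 0.2]
width: 0.0215
```

```bash
python3 -c "
from h import *
plan(.50,-.215,.0475,-.04)
c=snap('wrist','w24.png')"
```

```text
t 26.15 p [ 0.4991 -0.2032  0.0107] yaw -0.072 w 0.0215 F [-0.2  2.5  0.2]
SHIFT [0.0017, 0.0118, -0.0008] TURN [-0.0006, 0.0018, -0.0316] minrows 0.2
```

View pics/w24.png

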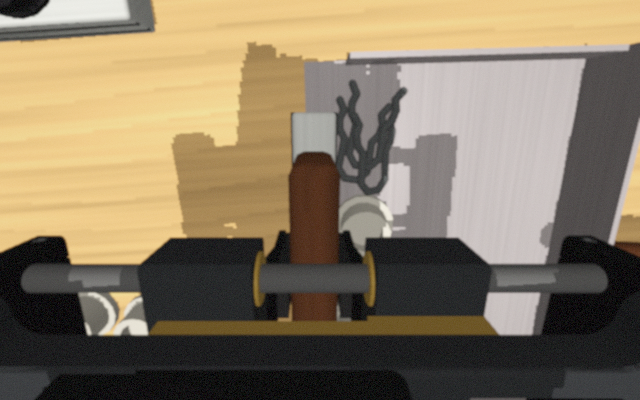

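Call:
{"fn": "step_arm", "kwargs": {
  "increments": [
    [[0.002, 0.014, -0.001], [0, 0.001, -0.03]],
    [[0.002, 0.028, -0.0014], [0, 0.001, -0.05]],
    [[0.001, 0.042, -0.0014], [0, 0.001, -0.05]],
    [[0, 0.056, -0.0014], [0, 0.001, -0.05]],
    [[0, 0.07, -0.0014], [0, 0.001, -0.05]]
  ]
}}

```text
time: 26.7
ee_pos: [0.4935, -0.2766, 0.0123]
eef_rot: [1.0, -0.01, -0.0, 0.0]
ft_force: [0.5, -0.2, -2.4]
width: 0.0212
```

```bash
python3 -c "
from h import *
plan(.47,-.1,.15,-.0)
c=snap('wrist','w25.png')"
```

```text
t 26.7 p [ 0.4935 -0.2766  0.0123] yaw -0.021 w 0.0212 F [ 0.5 -0.2 -2.4]
SHIFT [-0.0273, -0.176, -0.1018] TURN [0.0007, 0.0009, -0.0208] minrows 4.1
```

View pics/w25.png

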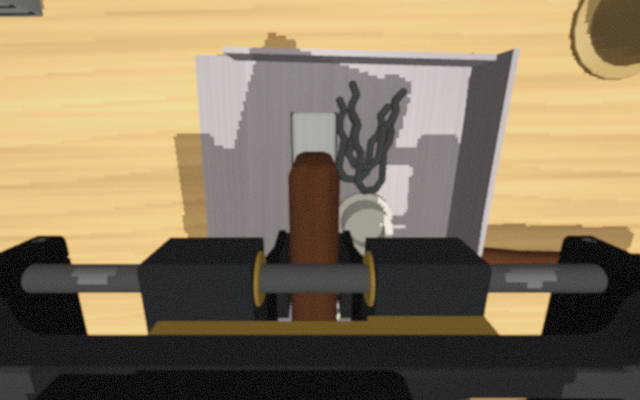

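Call:
{"fn": "step_arm", "kwargs": {
  "increments": [
    [[0, -0.01, -0.005], [0, 0, 0]],
    [[0, -0.02, -0.04], [0, 0, 0]],
    [[-0.005, -0.05, -0.08], [0, 0, 0]],
    [[-0.015, -0.095, -0.1], [0, 0, 0]],
    [[-0.025, -0.14, -0.1], [0, 0, 0]]
  ]
}}

```text
time: 27.25
ee_pos: [0.4731, -0.1369, 0.1156]
eef_rot: [1.0, -0.012, 0.002, 0.002]
ft_force: [1.1, 1.0, -2.6]
width: 0.0218
```

Call:
{"fn": "step_arm", "kwargs": {
  "increments": [
    [[0, -0.045, 0], [0, 0, 0]],
    [[0, -0.09, 0], [0, 0, 0]],
    [[0, -0.135, 0], [0, 0, 0]],
    [[0, -0.18, 0], [0, 0, 0]],
    [[0, -0.225, 0], [0, 0, 0]]
  ]
}}

```text
time: 27.75
ee_pos: [0.4775, 0.0909, 0.1152]
eef_rot: [1.0, -0.011, 0.003, 0.002]
ft_force: [0.8, -0.6, -1.7]
width: 0.0219
```

```bash
python3 -c "
from h import *
c=snap('top','t6.png');im=c['pixels']
cv2.imwrite('pics/t6c.png',cv2.resize(im[120:270,250:450],None,fx=4,fy=4,interpolation=cv2.INTER_CUBIC))
c=snap('scene','s6.png');im=c['pixels']
cv2.imwrite('pics/s6c.png',cv2.resize(im[100:300,220:400],None,fx=3,fy=3,interpolation=cv2.INTER_CUBIC))
plan(.47,.16,.0445,0)"
```

```text
t 27.85 p [0.4771 0.096  0.1154] yaw -0.014 w 0.0217 F [ 0.8 -0.2 -1.7]
SHIFT [-0.0086, -0.0641, 0.1068] TURN [0.0019, -0.0059, -0.0135] minrows 2.5
```

View pics/t6c.png

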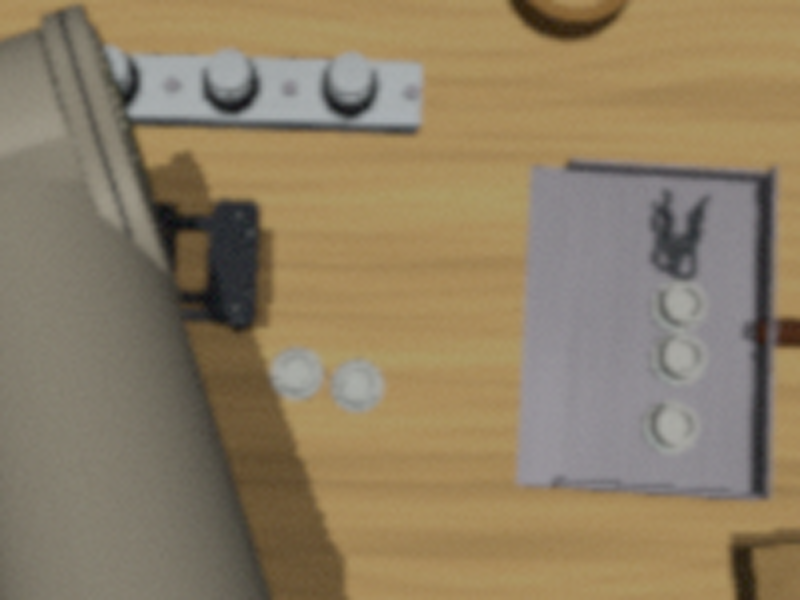

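View pics/s6c.png

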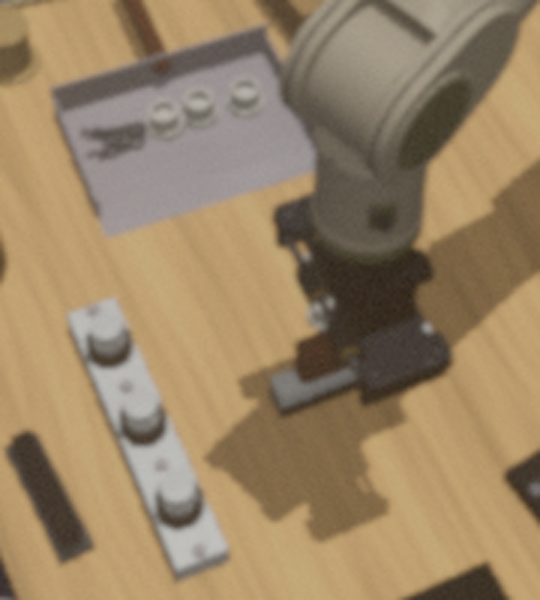

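```bash
python3 -c "
from h import *
T=load('t6.png')
t2=lambda x,y,z:np.round(px2w(T,250+(x+.5)/4-.5,120+(y+.5)/4-.5,z),4)
print(t2(297,371,.026),t2(357,383,.026),'pan near wall',t2(555,482,.03),t2(735,490,.03),t2(518,487,0))
plan(.457,.05,.0455,0)"
```

```text
[ 0.4373 -0.027   0.026 ] [ 0.4293 -0.0717  0.026 ] pan near wall [ 0.3593 -0.2168  0.03  ] [ 0.3564 -0.347   0.03  ] [ 0.3561 -0.1943  0.    ]
t 27.85 p [0.4771 0.096  0.1154] yaw -0.014 w 0.0217 F [ 0.8 -0.2 -1.7]
SHIFT [-0.0201, 0.0461, 0.1059] TURN [0.0019, -0.0059, -0.0135] minrows 2.3
```

Call:
{"fn": "step_arm", "kwargs": {
  "increments": [
    [[-0.01, 0.02, 0.03], [0, -0.002, -0.013]],
    [[-0.02, 0.043, 0.065], [0.002, -0.004, -0.013]],
    [[-0.02, 0.043, 0.09], [0.002, -0.006, -0.013]],
    [[-0.02, 0.043, 0.104], [0.002, -0.006, -0.013]],
    [[-0.02, 0.043, 0.106], [0.002, -0.006, -0.013]]
  ]
}}

```text
time: 28.35
ee_pos: [0.4562, 0.0537, 0.0085]
eef_rot: [1.0, 0.0, -0.001, -0.0]
ft_force: [0.5, -0.7, -1.0]
width: 0.0217
```

Call:
{"fn": "step_arm", "kwargs": {
  "increments": [
    [[0, 0.02, 0], [0, 0, 0]],
    [[0, 0.04, 0], [0, 0, 0]],
    [[0, 0.06, 0], [0, 0, 0]],
    [[0, 0.08, 0], [0, 0, 0]],
    [[0, 0.1, 0], [0, 0, 0]]
  ]
}}

```text
time: 28.85
ee_pos: [0.4576, -0.0463, 0.01]
eef_rot: [1.0, 0.001, 0.0, -0.0]
ft_force: [0.9, 0.5, -2.4]
width: 0.0215
```

```bash
python3 -c "
from h import *
plan(.457,-.15,.0448,0)
c=snap('wrist','w27.png')"
```

```text
t 28.85 p [ 0.4576 -0.0463  0.01  ] yaw 0.002 w 0.0215 F [ 0.9  0.5 -2.4]
SHIFT [-0.0007, 0.1037, 0.0012] TURN [-0.0002, -0.0005, 0.0016] minrows 2.1
```

View pics/w27.png

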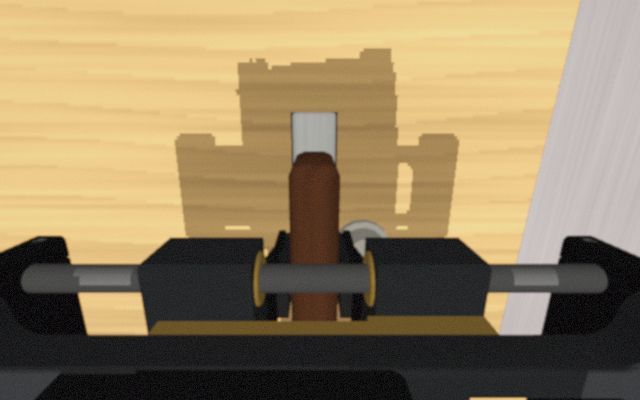

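Call:
{"fn": "step_arm", "kwargs": {
  "increments": [
    [[0, 0.021, 0.001], [0, 0, 0]],
    [[0, 0.042, 0.001], [0, 0, 0]],
    [[0, 0.063, 0.001], [0, 0, 0]],
    [[0, 0.084, 0.001], [0, 0, 0]],
    [[0, 0.105, 0.001], [0, 0, 0]]
  ]
}}

```text
time: 29.4
ee_pos: [0.4586, -0.1551, 0.0106]
eef_rot: [1.0, -0.0, 0.001, 0.001]
ft_force: [0.3, 1.3, -1.1]
width: 0.0219
```

Call:
{"fn": "step_arm", "kwargs": {
  "increments": [
    [[0, 0.017, -0.0005], [0, 0, 0]],
    [[0, 0.034, -0.0015], [0, 0, 0]],
    [[0, 0.051, -0.0025], [0, 0, 0]],
    [[0, 0.068, -0.003], [0, 0, 0]],
    [[0, 0.085, -0.0035], [0, 0, 0]]
  ]
}}

```text
time: 29.9
ee_pos: [0.46, -0.2403, 0.0157]
eef_rot: [1.0, 0.0, 0.002, 0.001]
ft_force: [-0.2, 0.3, -1.7]
width: 0.0214
```

Call:
{"fn": "step_arm", "kwargs": {
  "increments": [
    [[0, -0.005, -0.003], [0, 0, 0]],
    [[0, -0.02, -0.03], [0, 0, 0]],
    [[0.005, -0.05, -0.07], [0, 0, 0]],
    [[0.01, -0.095, -0.09], [0, 0, 0]],
    [[0.02, -0.14, -0.09], [0, 0, 0]]
  ]
}}

```text
time: 30.4
ee_pos: [0.4821, -0.0981, 0.1103]
eef_rot: [1.0, 0.0, 0.006, 0.002]
ft_force: [0.6, -0.0, -2.3]
width: 0.0216
```

Call:
{"fn": "step_arm", "kwargs": {
  "increments": [
    [[0, -0.045, 0], [0, 0, 0]],
    [[0, -0.09, 0], [0, 0, 0]],
    [[0.005, -0.135, 0], [0, 0, 0]],
    [[0.01, -0.18, 0], [0, 0, 0]],
    [[0.015, -0.225, 0], [0, 0, 0]]
  ]
}}

```text
time: 30.9
ee_pos: [0.4972, 0.1301, 0.1112]
eef_rot: [1.0, 0.001, 0.007, 0.002]
ft_force: [1.2, 0.1, -1.8]
width: 0.0211
```

```bash
python3 -c "
from h import *
c=snap('top','t7.png');im=c['pixels']
cv2.imwrite('pics/t7c.png',cv2.resize(im[100:270,230:480],None,fx=3.2,fy=3.2,interpolation=cv2.INTER_CUBIC))
plan(.526,.3255,.0475,.08)"
```

```text
t 30.95 p [0.4967 0.139  0.1116] yaw 0.009 w 0.0218 F [-2.8  6.9 -0.3]
SHIFT [0.0295, -0.1861, 0.1007] TURN [-0.0004, -0.0148, -0.0708] minrows 4.3
```

View pics/t7c.png

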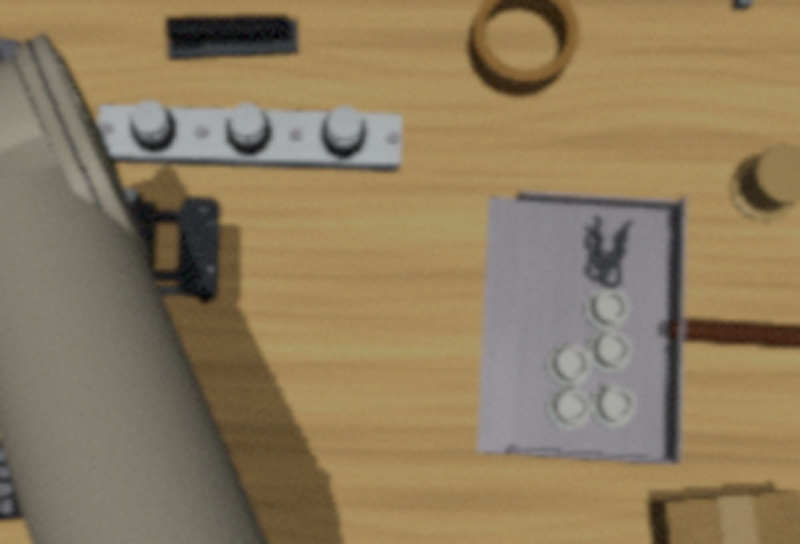

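Call:
{"fn": "step_arm", "kwargs": {
  "increments": [
    [[0.007, -0.045, 0], [0, -0.005, -0.02]],
    [[0.014, -0.09, 0], [0, -0.01, -0.04]],
    [[0.021, -0.135, 0], [0, -0.015, -0.06]],
    [[0.028, -0.175, 0.01], [0, -0.015, -0.071]],
    [[0.0295, -0.186, 0.03], [0, -0.015, -0.071]]
  ]
}}

```text
time: 31.45
ee_pos: [0.5241, 0.333, 0.0847]
eef_rot: [0.999, 0.043, 0.001, -0.003]
ft_force: [-0.0, 0.4, -1.8]
width: 0.0213
```

```bash
python3 -c "
from h import *
plan(.526,.3255,.05,.08)
c=snap('wrist','w28.png')"
```

```text
t 31.45 p [0.5241 0.333  0.0847] yaw 0.087 w 0.0213 F [-0.   0.4 -1.8]
SHIFT [0.0011, 0.0081, 0.0707] TURN [-0.0058, -0.0029, 0.0066] minrows 1.4
```

View pics/w28.png

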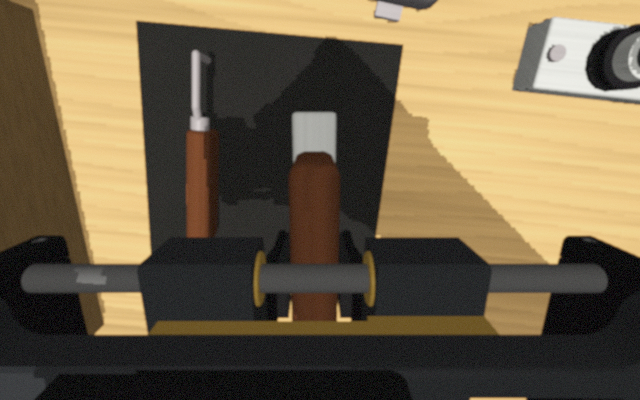

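Call:
{"fn": "step_arm", "kwargs": {
  "increments": [
    [[0.001, 0.008, 0.02], [-0.003, -0.002, 0.005]],
    [[0.001, 0.008, 0.045], [-0.006, -0.003, 0.007]],
    [[0.001, 0.008, 0.062], [-0.006, -0.003, 0.007]],
    [[0.001, 0.008, 0.07], [-0.006, -0.003, 0.007]],
    [[0.001, 0.008, 0.071], [-0.006, -0.003, 0.007]]
  ]
}}

```text
time: 32.0
ee_pos: [0.5235, 0.324, 0.0107]
eef_rot: [0.999, 0.04, -0.002, 0.002]
ft_force: [-9.0, -5.4, 15.9]
width: 0.0217
```

```bash
python3 -c "
from h import *
plan(.526,.3255,.0465,.08)"
```

```text
t 32.0 p [0.5235 0.324  0.0107] yaw 0.08 w 0.0217 F [-9.  -5.4 15.9]
SHIFT [0.0026, -0.0013, 0.0002] TURN [0.003, 0.0049, -0.0002] minrows 0.1
```

On the mat. Ease off and release.

Call:
{"fn": "step_arm", "kwargs": {
  "increments": [
    [[0, 0, -0.0005], [0.002, 0.004, 0]],
    [[0, 0, -0.0005], [0.002, 0.004, 0]]
  ]
}}

```text
time: 32.2
ee_pos: [0.524, 0.3246, 0.0124]
eef_rot: [0.999, 0.04, 0.0, 0.0]
ft_force: [-0.5, 0.4, -2.0]
width: 0.0218
```

Call:
{"fn": "step_arm", "kwargs": {
  "increments": [
    [[0, 0, 0], [0, 0, 0]],
    [[0, 0, 0], [0, 0, 0]],
    [[0, 0, 0], [0, 0, 0]],
    [[0, 0, 0], [0, 0, 0]],
    [[0, 0, 0], [0, 0, 0]]
  ],
  "hand": -0.4
}}

```text
time: 32.7
ee_pos: [0.524, 0.3246, 0.0124]
eef_rot: [0.999, 0.04, 0.0, 0.0]
ft_force: [0.5, 0.3, -0.3]
width: 0.0538
```

Call:
{"fn": "step_arm", "kwargs": {
  "increments": [
    [[0, 0, -0.02], [0, 0, 0]],
    [[0, 0, -0.05], [0, 0, 0]],
    [[0, 0, -0.09], [0, 0, 0]],
    [[0, 0, -0.13], [0, 0, 0]],
    [[-0.02, 0, -0.16], [0, 0, 0]]
  ]
}}

```text
time: 33.2
ee_pos: [0.5057, 0.3228, 0.1747]
eef_rot: [0.999, 0.039, 0.001, -0.001]
ft_force: [0.8, -0.1, 0.6]
width: 0.0608
```

Call:
{"fn": "step_arm", "kwargs": {
  "increments": [
    [[-0.02, 0.04, 0], [0, 0, 0]],
    [[-0.04, 0.08, 0], [0, 0, 0]],
    [[-0.06, 0.12, 0], [0, 0, 0]],
    [[-0.07, 0.16, 0], [0, 0, 0]],
    [[-0.07, 0.16, 0], [0, 0, 0]]
  ]
}}

```text
time: 33.7
ee_pos: [0.4483, 0.152, 0.1743]
eef_rot: [0.999, 0.035, 0.002, 0.001]
ft_force: [0.2, 0.3, 0.4]
width: 0.0609
```

```bash
python3 -c "
from h import *
c=snap('wrist','w29.png')
c=snap('scene','s8.png');im=c['pixels']
cv2.imwrite('pics/s8c.png',cv2.resize(im[90:180,220:350],None,fx=6,fy=6,interpolation=cv2.INTER_CUBIC))
cv2.imwrite('pics/s8d.png',cv2.resize(im[280:400,290:430],None,fx=5,fy=5,interpolation=cv2.INTER_CUBIC))
c=snap('top','t8.png')"
```

```text
(no output)
```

View pics/s8c.png

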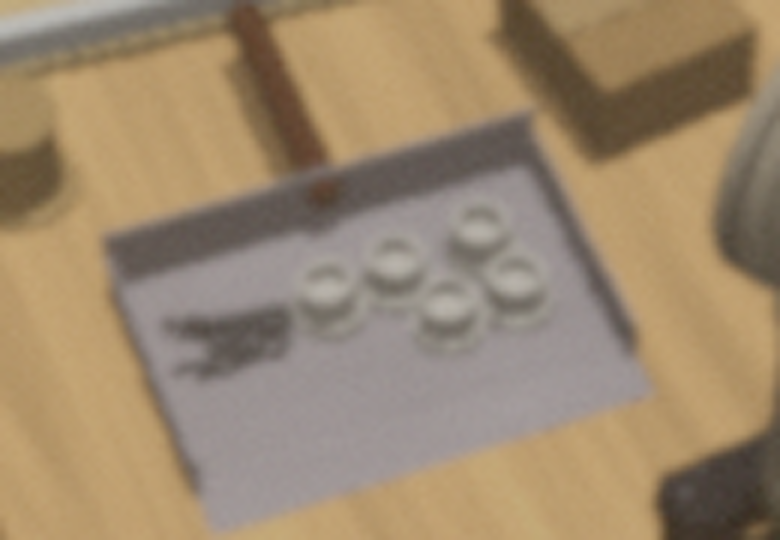

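View pics/s8d.png

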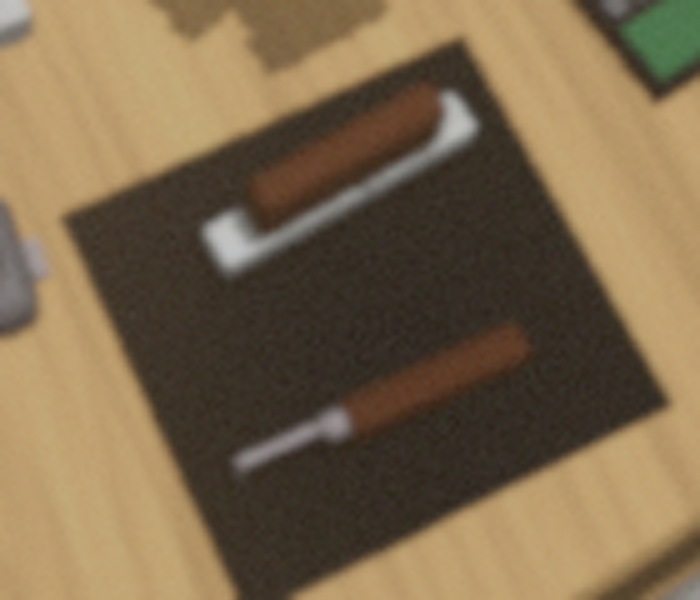

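View pics/t8.png

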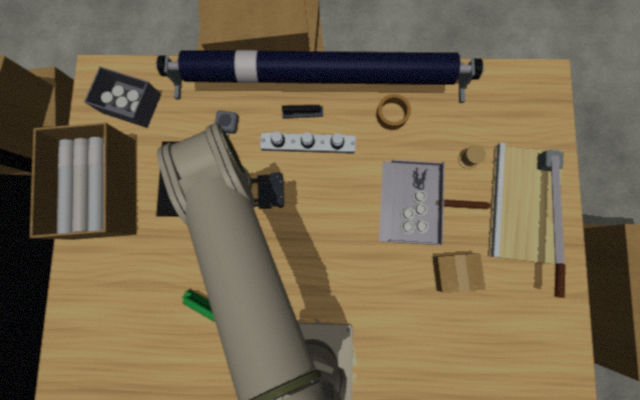

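```bash
python3 -c "
from h import *
s=r.read_state();print(s['time'],abs(s['joint_vel']).max(),s['ft_force'])
print(r.close_job())"
```

```text
33.85 0.021378123572906256 [0.60694114 0.83194718 0.91387232]
the job is handed in; nothing more can be done
None
```

I drew all three rings (all three spindles had one) with the pick and swept them and the five plugs into the dustpan in two strokes. Both tools are back on the mat. I handed the job in at 33.9 s, with no verdict reported.

- **Last camera checks:**
  - The dustpan shows all five plugs and the ring bundle well inside the lip, and no ring or plug is left on the bench or rail. The bundle is tangled, so I could not count the rings one by one there; all three were seen as they came off and were swept together.
  - The pick is lying on the mat and the sweep is standing upright.
  - The other things look unmoved; I judged that by eye, not by measurement.
  - The gripper is open and clear of everything.
- **What failed or disagreed:**
  - The first try for the pick closed on air. A touch test on the handle's top showed the reported TCP lies about 36 mm beyond the real fingertips, and the wrist camera suggested about 38 mm. I used 36 mm for the rest of the job.
  - That touch test pressed on the handle with about 31 N, and setting the sweep down gave about 16 N. Both were by the fingers or the tool, not the arm or gripper body.
  - The cameras differed from each other by up to about 1 cm in places, so I aimed the hook by the wrist view.

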